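# Brush out the bisque beakers and put them away in the ware drawer

## Task

Dust left in bisque spoils the glaze: with the long brush from the stoneware pot, brush out every beaker standing in the row on the bench, starting with the one nearest the wooden chest and working away from it, and in each go right down to the bottom, up until the bristles come up to the rim, and right down again. Then put the brushed beakers away: pull the chest's drawer open by its handle, stand them all upright on the drawer's floor and push it fully shut; the brush ends upright in its pot. Leave the bowl, the vase and the wooden rib where they are.

Things in the scene. Friction and masses are not known exactly. Their poses are not given: they have to be found in the camera images.
- ware_drawer (a joint): Slide of the chest's only drawer, in m: 0 shut, 0.18 fully out; it may start up to 15 mm ajar. It slides level, out along -x of point drawer_handle (towards the robot), with about 2 N of friction and some damping, and stays where it is left.
- drawer_handle (a point): Middle of the drawer's dark steel bar handle: a level round bar 12 mm thick, 120 mm long between posts at its ends, 140 mm above the bench, its axis 40 mm in front of the front panel (34 mm clear gap). Moves with the drawer. x points into the chest (pull along -x), y along the bar, z up. The panel is 18 mm thick, its upper edge 162 mm above the bench.
- drawer_floor (a point): Centre of the drawer's floor, upper face, 24 mm above the bench, 163 mm behind the handle; moves with the drawer, axes as drawer_handle. Inside, the floor runs 105 mm each way along x (to the front panel and the low back wall) and 142 mm each way along y. Side and back walls rise 65 mm. With the drawer out by d, the first d of floor behind the panel lies open to above.
- chest_front (a point): Upper front edge of the fixed wooden chest, in its middle, 175 mm above the bench; axes as drawer_handle. The chest is 330 mm wide, 270 mm deep, at the robot's left, facing the robot more or less. Its top covers what is behind this edge; room under the top above the drawer's floor is 136 mm. Some saucers are stacked at the back of the top, up to 225 mm above the bench.
- beaker_a_mid (a point): Centre (50 mm above its foot) of beaker A, first place of the row, nearest the chest (A, B, C run from the chest to the robot's right, about 130 mm apart; two or three are there, None if absent). Straight open beaker of bisque, 64 mm outside, 100 mm tall, wall 4 mm, inner floor 8 mm above its foot; 0.19 kg, loose and upright on the bench, z up. It may get knocked 2 to 4 cm aside in the run.
- beaker_b_mid (a point): Centre (50 mm above its foot) of beaker B, middle place of the row (A, B, C run from the chest to the robot's right, about 130 mm apart; two or three are there, None if absent). Straight open beaker of bisque, 64 mm outside, 100 mm tall, wall 4 mm, inner floor 8 mm above its foot; 0.19 kg, loose and upright on the bench, z up. It may get knocked 2 to 4 cm aside in the run.
- beaker_c_mid (a point): Centre (50 mm above its foot) of beaker C, last place of the row, farthest from the chest (A, B, C run from the chest to the robot's right, about 130 mm apart; two or three are there, None if absent). Straight open beaker of bisque, 64 mm outside, 100 mm tall, wall 4 mm, inner floor 8 mm above its foot; 0.19 kg, loose and upright on the bench, z up. It may get knocked 2 to 4 cm aside in the run.
- brush_tip (a point): Lowest end of the bottle brush, at the bottom of its bristles, on its axis; z runs up the brush. The brush is 205 mm long, 70 g: pale bristles 33 mm across from 0 to 50 mm (firm core 30 mm, tapering to 22 mm at the end), thin steel stem, round wooden handle 18 mm thick from 130 to 205 mm. It starts standing upright in its pot, bristles down.
- brush_handle (a point): Point on the brush's axis in its wooden handle, 175 mm above brush_tip and 30 mm below the handle's top end; z up the brush.
- pot_mouth (a point): Centre of the mouth of the brush pot: a thick loose straight stoneware cylinder, 58 mm outside, 40 mm inside, 95 mm tall; its inner floor is 83 mm below this point. 0.75 kg; z up.
- bowl: Bystander: wide bisque bowl, 140 mm across, 60 mm tall; origin under its foot.
- vase: Bystander: small round bisque vase, 86 mm across, 125 mm tall; origin under its foot.
- rib: Bystander: flat dark wooden potter's rib, 100 x 42 x 8 mm, lying on the bench; origin on its underside.

How it is judged:
On the way, in this order (a step that is already met when the one before it is completed fails the run):
1. the bristles go down to the bottom inside the first (A) beaker of the row (horizontal distance between brush_tip and beaker_a_mid below 0.02 m and z of brush_tip in the frame of beaker_a_mid below -0.028 m), for 0.1 s.
2. they are drawn up that beaker (first (A)) until the top of the bristles is at its rim (horizontal distance between brush_tip and beaker_a_mid below 0.02 m and z of brush_tip in the frame of beaker_a_mid above -0.003 m), for 0.1 s.
3. and go down to its bottom (first (A)) a second time (all of step 1), for 0.1 s.
4. the bristles go down to the bottom inside the second (B) beaker of the row (horizontal distance between brush_tip and beaker_b_mid below 0.02 m and z of brush_tip in the frame of beaker_b_mid below -0.028 m), for 0.1 s.
5. they are drawn up that beaker (second (B)) until the top of the bristles is at its rim (horizontal distance between brush_tip and beaker_b_mid below 0.02 m and z of brush_tip in the frame of beaker_b_mid above -0.003 m), for 0.1 s.
6. and go down to its bottom (second (B)) a second time (all of step 4), for 0.1 s.
7. the bristles go down to the bottom inside the third (C) beaker of the row (horizontal distance between brush_tip and beaker_c_mid below 0.02 m and z of brush_tip in the frame of beaker_c_mid below -0.028 m), for 0.1 s.
8. they are drawn up that beaker (third (C)) until the top of the bristles is at its rim (horizontal distance between brush_tip and beaker_c_mid below 0.02 m and z of brush_tip in the frame of beaker_c_mid above -0.003 m), for 0.1 s.
9. and go down to its bottom (third (C)) a second time (all of step 7), for 0.1 s.
10. after the brushing, all the beakers stand upright on the floor of the open drawer (x of beaker_a_mid in the frame of drawer_floor between -0.105 and 0.105 m and y of beaker_a_mid in the frame of drawer_floor between -0.142 and 0.142 m and z of beaker_a_mid in the frame of drawer_floor between 0.04 and 0.058 m and angle between each of beaker_a_mid, beaker_b_mid, beaker_c_mid's own z axis and vertical below 0.15 rad and x of beaker_b_mid in the frame of drawer_floor between -0.105 and 0.105 m and y of beaker_b_mid in the frame of drawer_floor between -0.142 and 0.142 m and z of beaker_b_mid in the frame of drawer_floor between 0.04 and 0.058 m and x of beaker_c_mid in the frame of drawer_floor between -0.105 and 0.105 m and y of beaker_c_mid in the frame of drawer_floor between -0.142 and 0.142 m and z of beaker_c_mid in the frame of drawer_floor between 0.04 and 0.058 m and value of joint ware_drawer above 0.08 m), for 0.2 s.
At the end, for the whole second after the job is handed in: Every beaker present stands upright (within 0.15 rad) on the drawer's floor inside its walls, the drawer is shut to within 10 mm, and the brush stands in its upright pot, its tip at least 70 mm below the mouth and its lean under 0.3 rad (x of beaker_a_mid in the frame of drawer_floor between -0.105 and 0.105 m and y of beaker_a_mid in the frame of drawer_floor between -0.142 and 0.142 m and z of beaker_a_mid in the frame of drawer_floor between 0.04 and 0.058 m and angle between each of beaker_a_mid, beaker_b_mid, beaker_c_mid's own z axis and vertical below 0.15 rad and x of beaker_b_mid in the frame of drawer_floor between -0.105 and 0.105 m and y of beaker_b_mid in the frame of drawer_floor between -0.142 and 0.142 m and z of beaker_b_mid in the frame of drawer_floor between 0.04 and 0.058 m and x of beaker_c_mid in the frame of drawer_floor between -0.105 and 0.105 m and y of beaker_c_mid in the frame of drawer_floor between -0.142 and 0.142 m and z of beaker_c_mid in the frame of drawer_floor between 0.04 and 0.058 m and value of joint ware_drawer below 0.01 m and horizontal distance between brush_tip and pot_mouth below 0.02 m and z of brush_tip in the frame of pot_mouth below -0.07 m and angle between brush_tip's own z axis and vertical below 0.3 rad and angle between pot_mouth's own z axis and vertical below 0.1 rad); the robot touches nothing.
It fails at once if the bowl is shifted by more than 30 mm (distance of bowl from where it was at the start of the episode above 0.03 m).
It fails at once if the vase is shifted by more than 30 mm (distance of vase from where it was at the start of the episode above 0.03 m).
It fails at once if the wooden rib is shifted by more than 30 mm (distance of rib from where it was at the start of the episode above 0.03 m).
Of beaker_a, beaker_b, beaker_c only 2 to 3 are there at a start; the rules pass over those that are not, and their reading is None.
At some moment in a run one of beaker_a, beaker_b, beaker_c may be knocked a few centimetres aside while the robot is not near it.
It also fails if it takes over 210 s, if anything falls off the work surface, if the arm or the gripper's body presses on something with over 40 N, if the wrist force passes 120 N, or if a joint passes its speed limit or range.

## Robot

A 6-joint arm with a two-finger parallel gripper is mounted at the origin on the work surface. World frame = base frame: x ahead of the robot, y to its left, z up, the work surface at z = 0. Lengths are in m, angles in rad, forces in N, time in s.
With the tool pointing down it reaches from about 0.35 to 0.775 m from the base axis. Payload 5.5 kg.
Tool frame: the origin (TCP) lies between the finger pads; the fingertips stand 11 mm ahead of it and the grasp point (between the pads) lies 8 mm behind it (tips_ahead is the distance from the TCP to the fingertips, in m); z points along the fingers, y is the line along which they close (so a half turn about z gives the same grasp; the last joint's range is limited). The gripper opens to 85 mm and grips with 20 to 120 N. Pads are 22 mm wide; open, the fingers measure 114 mm over their backs; the gripper's body (76 mm by 85 mm) begins 54 mm behind the grasp point. The pads swing forward as they close: fully open they stand 13 mm farther back than shut.
Start: joints at [-1.37, 0.313, 0.046, 1.304, 0, 1.431], TCP at [0.192, -0.542, 0.242] pointing down, gripper open.
Joint ranges: [-2.76, 2.76], [-0.86, 1.69], [-1.03, 1.26], [-2.2, 2.34], [-1.47, 1.5], [-3.14, 3.14]. Speed limits (rad/s): [2.57, 2.57, 3.14, 3.14, 3.14, 3.14].

## Interface

Orientations are given as a unit quaternion [w, x, y, z].
In Python, from workcell import * gives the robot as it stands. The module is installed in compiled form; this text tells all that it offers.
- The arm moves only by the tool jog_arm, never from a script. Its argument "moves" is a list of rows, each an object with "fingers": the closure, from 0 (fully open) to 1 (shut); "slide": the shift along the tool's x, y, z in mm, a list of three; "angular": the turn, a rotation vector about the tool's x, y, z in degrees, a list of three. A call has 1 to 10 rows; each row is the pose to reach, as a shift and turn from the pose commanded when the call began, along the tool's axes at that moment; what a row does not reach only later rows make up. A row lasts 1/12 s, in which the tool goes at most 41.7 mm and 7.16 degrees, less where a joint would pass 70% of its speed; a pose out of reach is approached as far as the arm can. A call with a gripper value outside its range is refused whole. The fingers move at their own pace and stop on an object; "squeeze" is the grip in N (left out, the last holds). Time passes only in rows, so rows that repeat a pose let the fingers close. It gives the time, the measured TCP pose, the force, the opening and the grip force at its end, in the units of the state.
- get_state(): the state, without advancing time (a new reading comes with each control period).
- read_camera(name): name is "scene" or "top" or "wrist"; returns a dict with "color" (400x640x3 uint8, red, green, blue), "fovy" (degrees; the focal length in pixels is half the picture's height over the tangent of half this angle, whatever the lens; pixels are square), "cx", "cy" (the principal point, pixels), "world_from_camera" (4x4, takes a point from camera to world coordinates); the wrist camera has in their place "tool_from_camera" (4x4, takes a point from camera to tool coordinates, whose origin is the TCP and whose axes are the flange's). Camera axes: x right, y down, z forward; pixel columns grow to the right and rows downward; lengths in m; the calibration is good to about 2 mm. A picture is of the moment at which its call begins: read the wrist's pose just before it. There is no depth.
- hand_in(): hands the job in; it is judged then, once.
Trained networks look in a picture, given as the dict that the camera call returned (one of the last four; its "shot" number tells which), for a name from the list of things; names that differ only in an ending like _2 or _b are one class to them, and where a whole thing is asked for, a point or a joint stands for the part that bears it (a point fixed in the world has none). Each returns a list of dicts, best first, with "p" (0 to 1); they miss things now and then, are a little off and sometimes report something else, mostly with a low value. They report only what shows in the picture. A call takes as long as a camera call.
- look_for(target, picture): "point" ([column, row] in pixels, amid what is visible of it).
- tip_of(target, picture): "point" ([column, row] in pixels: a listed point, or the origin of a listed thing).
The state is a dict: "clock": time; "joint_pos": joint angles; "qvel": joint speeds; "tau": joint torques, N m; "tcp_pos": TCP position; "orientation": TCP orientation; "wrist_force": force on the tool from outside, world axes, zero at the start; "ft_torque": the same for the moment, N m; "finger_gap": finger opening in m; "grip_force": force on a finger pad.
Only numpy, scipy, OpenCV 4.12 (cv2) and the standard library are available. Lean on these libraries where they do the work, as an engineer would, in place of code of your own. Each camera call takes 0.05 s, during which the arm holds its last target. There are 200 camera calls.

## Working session

There is one attempt and no reset: what is moved stays moved. The work goes in short steps, Python scripts to look and compute and a tool call to move; the robot and the scene stay as the last step left them, time stands still between calls to the robot, and variables do not carry over. Pictures are saved under pics/ and viewed, at most 14 in all, crops included, and the job is handed in when it is done.

Besides the shell and the picture viewer there is one more tool, called after "Request:" in YAML: its name, and indented under it one key for each argument. jog_arm: Moves the arm, as the interface text tells. Its arguments: {"type":"object","properties":{"moves":{"type":"array","items":{"type":"object","properties":{"fingers":{"type":"number"},"slide":{"type":"array","items":{"type":"number"}},"angular":{"type":"array","items":{"type":"number"}}}}},"squeeze":{"type":"number"}},"required":["moves"]}

```bash
mkdir -p pics
cat > h.py <<'E'
import numpy as np, cv2
from workcell import *
from scipy.spatial.transform import Rotation as R
def q2R(q): return R.from_quat([q[1],q[2],q[3],q[0]])
def tool():
    s=get_state(); return np.array(s["tcp_pos"]), q2R(s["orientation"]).as_matrix(), s
def ray(pic,pt,wfc=None):
    T=np.array(pic["world_from_camera"]) if wfc is None else wfc
    f=200/np.tan(np.radians(pic["fovy"])/2)
    d=T[:3,:3]@np.array([(pt[0]-pic["cx"])/f,(pt[1]-pic["cy"])/f,1]); return T[:3,3],d
def atz(pic,pt,z,wfc=None):
    o,d=ray(pic,pt,wfc); return o+d*(z-o[2])/d[2]
def tri(rays):
    A=0;b=0
    for o,d in rays:
        d=d/np.linalg.norm(d);P=np.eye(3)-np.outer(d,d);A=A+P;b=b+P@o
    return np.linalg.solve(A,b)
def wrist():
    p,Rm,s=tool();pic=read_camera("wrist");T=np.eye(4);T[:3,:3]=Rm;T[:3,3]=p
    return pic,T@np.array(pic["tool_from_camera"])
def proj(pic,P,wfc=None):
    T=np.array(pic["world_from_camera"]) if wfc is None else wfc
    f=200/np.tan(np.radians(pic["fovy"])/2);c=T[:3,:3].T@(np.array(P)-T[:3,3])
    return np.array([pic["cx"]+f*c[0]/c[2],pic["cy"]+f*c[1]/c[2]])
def save(pic,n): cv2.imwrite("pics/"+n+".png",pic["color"][:,:,::-1])
E
python3 - <<'E'
from h import *
np.set_printoptions(precision=4,suppress=True)
p,Rm,s=tool();print(p,Rm,s["finger_gap"],s["wrist_force"],s["clock"])
sc=read_camera("scene");tp=read_camera("top");save(sc,"sc0");save(tp,"tp0")
print("cams",sc["world_from_camera"][:3,3],tp["world_from_camera"][:3,3])
for n in ["drawer_handle","drawer_floor","chest_front","beaker_a_mid","beaker_b_mid","brush_tip","brush_handle","pot_mouth","bowl","vase","rib"]:
    for c,pic in(("sc",sc),("tp",tp)):
        print(n,c,[(np.round(d["point"],1).tolist(),round(d["p"],2)) for d in tip_of(n,pic)][:4])
E
```

```text
[ 0.1921 -0.5414  0.2414] [[ 0.9425  0.3343 -0.0003]
 [ 0.3343 -0.9425  0.0019]
 [ 0.0003 -0.0019 -1.    ]] 0.0853336358554735 [-0.5274  0.0873 -0.6493] 0.0
cams [ 1.4133 -0.0193  0.6492] [ 0.4916 -0.0332  1.1293]
drawer_handle sc [([407.8, 201.1], 0.63)]
drawer_handle tp [([235.5, 191.7], 0.7)]
drawer_floor sc []
drawer_floor tp [([356.4, 165.9], 0.56), ([313.0, 262.0], 0.51)]
chest_front sc [([433.1, 201.0], 0.58), ([154.6, 259.7], 0.44)]
chest_front tp [([221.6, 168.3], 0.59)]
beaker_a_mid sc [([277.9, 204.1], 0.95)]
beaker_a_mid tp [([351.0, 234.1], 0.75)]
beaker_b_mid sc [([226.4, 221.0], 0.95)]
beaker_b_mid tp [([388.4, 216.5], 0.73)]
brush_tip sc []
brush_tip tp []
brush_handle sc [([252.8, 205.1], 0.93)]
brush_handle tp [([362.4, 158.7], 0.61)]
pot_mouth sc [([254.8, 240.0], 0.75), ([273.2, 205.9], 0.65)]
pot_mouth tp [([356.9, 166.2], 0.57)]
bowl sc [([188.9, 286.1], 0.64), ([156.5, 259.7], 0.17)]
bowl tp [([399.5, 150.8], 0.67)]
vase sc [([156.7, 259.1], 0.68)]
vase tp [([436.8, 178.3], 0.93)]
rib sc [([317.8, 205.7], 0.85)]
rib tp [([312.1, 264.9], 0.98)]
```

View pics/sc0.png

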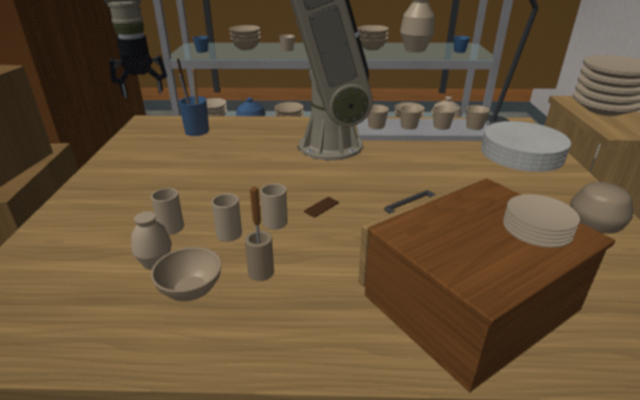

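View pics/tp0.png

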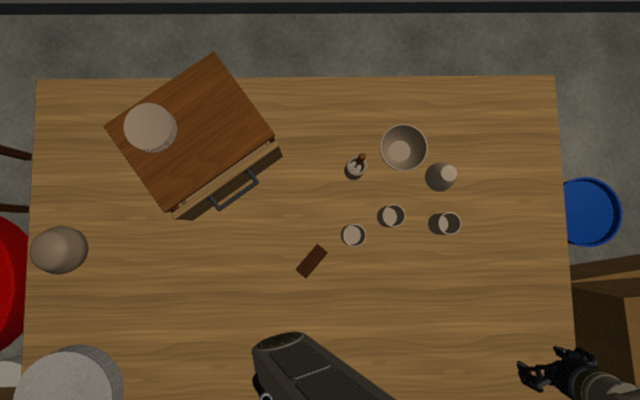

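The scene view shows three beakers at about (273,207), (227,217) and (167,212), the pot with the leaning brush at (259,256), the bowl at (188,275), the vase at (152,242), the rib at (321,207) and the chest on the right. In the top view A is at (353,235), B (391,216), C (446,223), the pot (357,167) and the handle (235,190).

Run:
```python
from h import *
np.set_printoptions(precision=4,suppress=True)
sc=read_camera("scene");tp=read_camera("top")
L=lambda n,pic:[(np.round(d["point"],1).tolist(),round(d["p"],2)) for d in look_for(n,pic)][:5]
for n in ["beaker_a_mid","beaker_c_mid","brush_tip","pot_mouth"]: print(n,L(n,sc),L(n,tp),[d["point"] for d in tip_of(n,tp)],[d["point"] for d in tip_of(n,sc)])
P={"A":((277.9,204.1),(351,234.1)),"B":((226.4,221),(388.4,216.5)),"handle":((407.8,201.1),(235.5,191.7)),"brush":((252.8,205.1),(362.4,158.7)),"pot":((254.8,240),(356.9,166.2)),"vase":((156.7,259.1),(436.8,178.3)),"bowl":((188.9,286.1),(399.5,150.8))}
for k,(a,b) in P.items():
    r1,r2=ray(sc,a),ray(tp,b);X=tri([r1,r2]);print(k,X,"res px",proj(sc,X)-a,proj(tp,X)-b)
print("C top rim est",atz(tp,(446,223),.06),"A",atz(tp,(353,235),.06),"B",atz(tp,(391,216),.06))
print("handle z.14",atz(tp,(235.5,191.7),.14),atz(tp,(213,206),.14),atz(tp,(256,176),.14),"chest corners z.175",atz(tp,(166,212),.175),atz(tp,(274,135),.175), "rib",atz(tp,(312,265),.0))
img=cv2.resize(tp["color"][120:260,190:480],None,fx=2.7,fy=2.7,interpolation=cv2.INTER_CUBIC);cv2.imwrite("pics/tpc.png",img[:,:,::-1])
```

```text
beaker_a_mid [([393.1, 210.4], 0.27)] [([351.7, 233.5], 0.62), ([313.8, 263.3], 0.5)] [[351.2, 235.3]] [[274.5, 207.1]]
beaker_c_mid [([168.2, 208.1], 0.7), ([254.8, 205.6], 0.22)] [([442.1, 221.9], 0.81)] [[443.2, 219.0]] [[165.7, 210.3]]
brush_tip [([258.1, 208.5], 0.61)] [([356.9, 163.2], 0.73)] [] [[405.4, 200.8]]
pot_mouth [([257.4, 259.2], 0.76)] [([312.0, 261.8], 0.72), ([353.2, 171.9], 0.6)] [[357.6, 163.3]] [[256.4, 238.6]]
A [ 0.4775 -0.1386  0.0578] res px [-1.0475 -0.0655] [-0.9292  0.0732]
B [ 0.5264 -0.2558  0.0377] res px [1.1127 0.1171] [ 0.9318 -0.1381]
handle [0.594  0.1635 0.1431] res px [ 1.2448 -0.1452] [1.0383 0.0932]
brush [ 0.6704 -0.1629  0.1766] res px [-0.2487 -0.0222] [-0.193   0.0258]
pot [ 0.6667 -0.1625  0.0868] res px [1.3745 0.0914] [ 1.0305 -0.1313]
vase [ 0.6382 -0.4042  0.0084] res px [-2.1756 -0.3381] [-1.6166  0.3731]
bowl [ 0.7251 -0.3008  0.0078] res px [0.5739 0.0586] [ 0.3897 -0.0838]
C top rim est [ 0.504  -0.4123  0.06  ] A [ 0.475  -0.1466  0.06  ] B [ 0.5266 -0.256   0.06  ]
handle z.14 [0.5946 0.1669 0.14  ] [0.5581 0.225  0.14  ] [0.6352 0.1133 0.14  ] chest corners z.175 [0.5427 0.3325 0.175 ] [0.7355 0.0619 0.175 ] rib [ 0.3884 -0.0296  0.    ]
```

View pics/tpc.png

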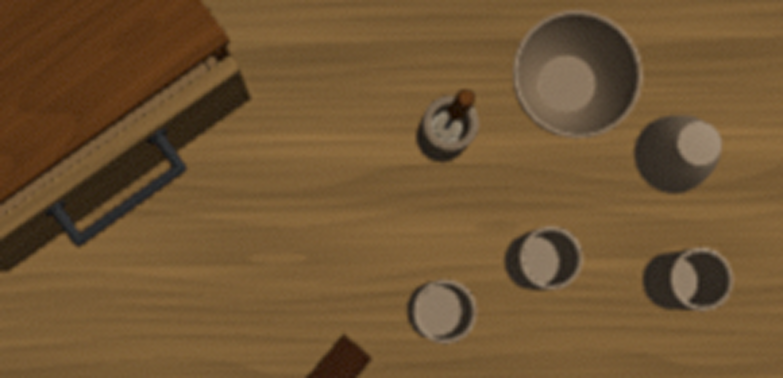

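The enlarged view puts the rims at A (354,235), B (393,216), C (450,223) and the pot (357,166). The handle bar runs from (220,209) to (257,182), and the brush top is at (362,156).

```bash
cat >> h.py <<'E'
def slide(target,yaw=None):
    p,Rm,s=tool();return np.round(1000*Rm.T@(np.array(target)-p),1)
E
python3 - <<'E'
from h import *
np.set_printoptions(precision=4,suppress=True)
tp=read_camera("top")
for n,px,z in [("A",(354.1,235.2),.1),("B",(393.3,215.6),.1),("C",(449.6,223),.1),("pot",(356.7,165.9),.095),("brushtop",(361.9,155.9),.215),("h1",(219.6,208.9),.142),("h2",(257.4,182.2),.142)]: print(n,atz(tp,px,z))
h1,h2=atz(tp,(219.6,208.9),.142),atz(tp,(257.4,182.2),.142);print(np.degrees(np.arctan2(*(h1-h2)[1::-1])))
print(slide([.667,-.163,.28]))
E
```

```text
A [ 0.4751 -0.1454  0.1   ]
B [ 0.5263 -0.2541  0.1   ]
C [ 0.5034 -0.4081  0.1   ]
pot [ 0.6658 -0.1581  0.095 ]
brushtop [ 0.6703 -0.1571  0.215 ]
h1 [0.5501 0.2074 0.142 ]
h2 [0.6185 0.1094 0.142 ]
124.89402503640379
[ 574.2 -198.5  -37.7]
```

Request:
jog_arm:
  moves:
    - {"fingers":0,"slide":[36,-12,-10],"angular":[0,0,-6]}
    - {"fingers":0,"slide":[72,-24,-40],"angular":[0,0,-12]}
    - {"fingers":0,"slide":[108,-36,-40],"angular":[0,0,-18]}
    - {"fingers":0,"slide":[144,-48,-40],"angular":[0,0,-24]}
    - {"fingers":0,"slide":[180,-60,-40],"angular":[0,0,-30]}
    - {"fingers":0,"slide":[216,-72,-40],"angular":[0,0,-36]}
    - {"fingers":0,"slide":[252,-84,-40],"angular":[0,0,-42]}
    - {"fingers":0,"slide":[288,-96,-40],"angular":[0,0,-48]}
    - {"fingers":0,"slide":[324,-108,-40],"angular":[0,0,-54]}
    - {"fingers":0,"slide":[360,-120,-40],"angular":[0,0,-60]}

```text
clock: 2.98
tcp_pos: [0.4927, -0.3071, 0.2825]
orientation: [0.0, 0.767, 0.642, -0.0]
wrist_force: [0.4, -1.0, 0.4]
finger_gap: 0.0856
grip_force: 0.0
```

Run:
```python
from h import *
p,Rm,s=tool();print(p,np.degrees(np.arctan2(Rm[1,0],Rm[0,0])),Rm[:,2],slide([.667,-.16,.30]))
```

```text
[ 0.49267537 -0.3071401   0.28251665] 79.82440386032795 [ 3.61955892e-04 -4.65350136e-04 -9.99999826e-01] [175.6 145.6 -17.5]
```

Request:
jog_arm:
  moves:
    - {"slide":[25,21,-18],"angular":[0,0,-6.5]}
    - {"slide":[50,42,-18],"angular":[0,0,-13]}
    - {"slide":[75,63,-18],"angular":[0,0,-19.5]}
    - {"slide":[100,84,-18],"angular":[0,0,-26]}
    - {"slide":[125,105,-18],"angular":[0,0,-32.5]}
    - {"slide":[150,125,-18],"angular":[0,0,-39]}
    - {"slide":[175,145,-18],"angular":[0,0,-45]}
    - {"slide":[175,145,-18],"angular":[0,0,-45]}
    - {"slide":[175,145,-18],"angular":[0,0,-45]}
    - {"slide":[175,145,-18],"angular":[0,0,-45]}

```text
schema error: expected keys fingers, slide, angular
```

Run:
```python
from h import *
np.set_printoptions(precision=4,suppress=True)
p,Rm,s=tool();print(p,np.degrees(np.arctan2(Rm[1,0],Rm[0,0])))
pic,T=wrist();save(pic,"w1");print(T)
print("pred pot px",proj(pic,[.666,-.158,.095],T),proj(pic,[.67,-.157,.215],T))
for n in["brush_handle","pot_mouth"]:print(n,[(np.round(d["point"],1),round(d["p"],2)) for d in tip_of(n,pic)])
```

```text
[ 0.4927 -0.3071  0.2825] 79.82440386032795
[[ 0.9843 -0.1688 -0.0511  0.5059]
 [-0.1764 -0.9406 -0.2902 -0.233 ]
 [ 0.0009  0.2947 -0.9556  0.4146]
 [ 0.      0.      0.      1.    ]]
pred pot px [499.3091 -38.8796] [ 633.5305 -136.0431]
brush_handle []
pot_mouth []
```

View pics/w1.png

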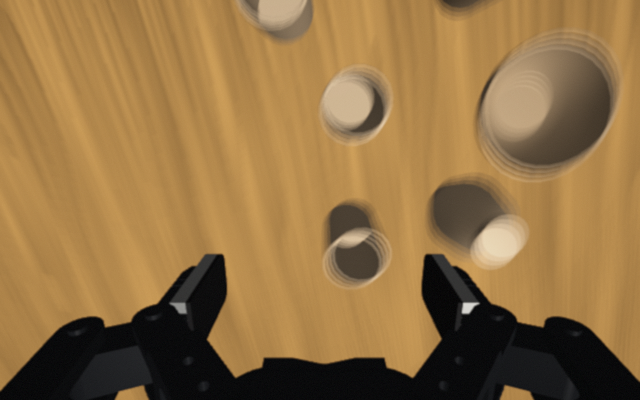

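The move was refused because a key was missing, so the arm hasn't moved. The wrist view shows A at the top (275,5), B (355,105), C (357,255), the bowl (550,105) and the vase (480,225).

Request:
jog_arm:
  moves:
    - {"fingers":0,"slide":[25,21,-18],"angular":[0,0,-6.5]}
    - {"fingers":0,"slide":[50,42,-18],"angular":[0,0,-13]}
    - {"fingers":0,"slide":[75,63,-18],"angular":[0,0,-19.5]}
    - {"fingers":0,"slide":[100,84,-18],"angular":[0,0,-26]}
    - {"fingers":0,"slide":[125,105,-18],"angular":[0,0,-32.5]}
    - {"fingers":0,"slide":[150,125,-18],"angular":[0,0,-39]}
    - {"fingers":0,"slide":[175,145,-18],"angular":[0,0,-45]}
    - {"fingers":0,"slide":[175,145,-18],"angular":[0,0,-45]}
    - {"fingers":0,"slide":[175,145,-18],"angular":[0,0,-45]}
    - {"fingers":0,"slide":[175,145,-18],"angular":[0,0,-45]}

```text
clock: 3.97
tcp_pos: [0.6651, -0.164, 0.3]
orientation: [-0.0, 0.467, 0.885, -0.0]
wrist_force: [-0.4, -0.3, -0.1]
finger_gap: 0.0851
grip_force: 0.0
```

Run:
```python
from h import *
np.set_printoptions(precision=4,suppress=True)
p,Rm,s=tool();print(p,np.degrees(np.arctan2(Rm[1,0],Rm[0,0])))
pic,T=wrist();save(pic,"w2");print(T)
print("pred pot px",proj(pic,[.666,-.158,.095],T),proj(pic,[.67,-.157,.215],T))
for n in["brush_handle","pot_mouth"]:print(n,[(np.round(d["point"],1),round(d["p"],2)) for d in tip_of(n,pic)])
```

```text
[ 0.6651 -0.164   0.3   ] 124.383785002692
[[ 0.8251  0.54    0.1662  0.6227]
 [ 0.565  -0.7885 -0.2432 -0.1018]
 [-0.0003  0.2945 -0.9556  0.4321]
 [ 0.      0.      0.      1.    ]]
pred pot px [327.7968 163.7813] [335.4217 202.2148]
brush_handle [(array([334.1, 190.4]), 0.56)]
pot_mouth [(array([328.8, 166.2]), 0.69)]
```

View pics/w2.png

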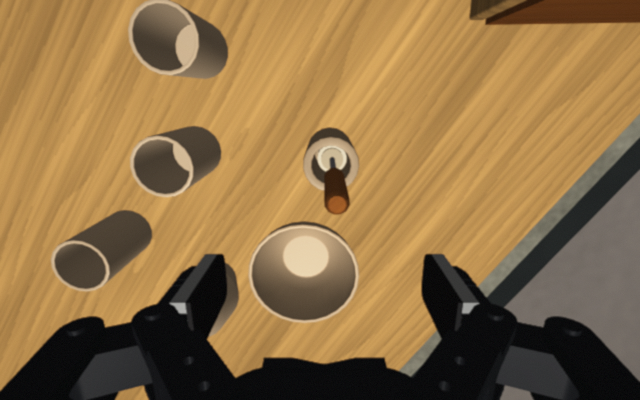

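The brush top shows at (337,205) and the pot mouth at (331,163), both within 3 px of my estimate. I'll go down and grasp.

Request:
jog_arm:
  moves:
    - {"fingers":0,"slide":[1,7,20],"angular":[0,0,0]}
    - {"fingers":0,"slide":[1,7,45],"angular":[0,0,0]}
    - {"fingers":0.3,"slide":[1,7,70],"angular":[0,0,0]}
    - {"fingers":0.3,"slide":[1,7,95],"angular":[0,0,0]}
    - {"fingers":0.3,"slide":[1,7,121],"angular":[0,0,0]}
    - {"fingers":1,"slide":[1,7,121],"angular":[0,0,0]}
    - {"fingers":1,"slide":[1,7,121],"angular":[0,0,0]}
    - {"fingers":1,"slide":[1,7,121],"angular":[0,0,0]}
    - {"fingers":1,"slide":[1,7,121],"angular":[0,0,0]}
    - {"fingers":1,"slide":[1,7,121],"angular":[0,0,0]}
  squeeze: 40

```text
clock: 4.95
tcp_pos: [0.6721, -0.1587, 0.1819]
orientation: [0.002, 0.466, 0.885, 0.0]
wrist_force: [-0.1, 0.1, 3.1]
finger_gap: 0.017
grip_force: 39.3
```

Request:
jog_arm:
  moves:
    - {"fingers":1,"slide":[0,0,0],"angular":[0,0,0]}
    - {"fingers":1,"slide":[0,0,0],"angular":[0,0,0]}
    - {"fingers":1,"slide":[0,0,0],"angular":[0,0,0]}

```text
clock: 5.2
tcp_pos: [0.6722, -0.1586, 0.1819]
orientation: [0.002, 0.465, 0.885, 0.0]
wrist_force: [-0.6, -0.8, 6.3]
finger_gap: 0.0172
grip_force: 39.6
```

Request:
jog_arm:
  moves:
    - {"fingers":1,"slide":[0,0,-20],"angular":[0,0,0]}
    - {"fingers":1,"slide":[0,0,-50],"angular":[0,0,0]}
    - {"fingers":1,"slide":[0,0,-80],"angular":[0,0,0]}
    - {"fingers":1,"slide":[0,0,-110],"angular":[0,0,0]}
    - {"fingers":1,"slide":[0,0,-130],"angular":[0,0,0]}
    - {"fingers":1,"slide":[20,-25,-130],"angular":[0,0,0]}
    - {"fingers":1,"slide":[45,-55,-130],"angular":[0,0,0]}
    - {"fingers":1,"slide":[60,-75,-130],"angular":[0,0,0]}
    - {"fingers":1,"slide":[60,-75,-130],"angular":[0,0,0]}
    - {"fingers":1,"slide":[60,-75,-130],"angular":[0,0,0]}

```text
clock: 6.03
tcp_pos: [0.5743, -0.1509, 0.3106]
orientation: [0.001, 0.466, 0.885, 0.0]
wrist_force: [0.6, -0.0, -1.2]
finger_gap: 0.0169
grip_force: 39.3
```

Run:
```python
from h import *
np.set_printoptions(precision=4,suppress=True)
p,Rm,s=tool();print(p,s["finger_gap"])
sc=read_camera("scene");tp=read_camera("top");pic,T=wrist()
for n in ["brush_tip","beaker_a_mid","beaker_b_mid","beaker_c_mid"]:
    for c,q in(("sc",sc),("tp",tp),("w",pic)): print(n,c,[(np.round(d["point"],1).tolist(),round(d["p"],2)) for d in tip_of(n,q)][:4])
e=p-[0,0,.17];print("exp tip",proj(sc,e),proj(tp,e),proj(pic,e,T))
a=cv2.resize(sc["color"][100:300,140:340],(560,560),interpolation=cv2.INTER_CUBIC)
cv2.imwrite("pics/sc1.png",a[:,:,::-1]);save(pic,"w3")
```

```text
[ 0.5743 -0.1509  0.3106] 0.01692180631738724
brush_tip sc [([267.5, 194.1], 0.71)]
brush_tip tp [([355.5, 201.5], 0.62)]
brush_tip w [([322.9, 177.5], 0.98), ([324.2, 274.1], 0.16)]
beaker_a_mid sc []
beaker_a_mid tp []
beaker_a_mid w [([254.1, 102.3], 0.95), ([391.6, 217.8], 0.31)]
beaker_b_mid sc [([227.3, 218.2], 0.69), ([272.3, 205.3], 0.49)]
beaker_b_mid tp []
beaker_b_mid w [([244.7, 203.8], 0.91), ([168.5, 283.8], 0.71)]
beaker_c_mid sc [([166.7, 213.9], 0.76), ([434.9, 195.8], 0.51)]
beaker_c_mid tp [([442.6, 221.5], 0.42)]
beaker_c_mid w [([170.3, 282.5], 0.78)]
exp tip [265.3605 195.6995] [356.9101 197.4503] [322.0362 174.6906]
```

View pics/sc1.png

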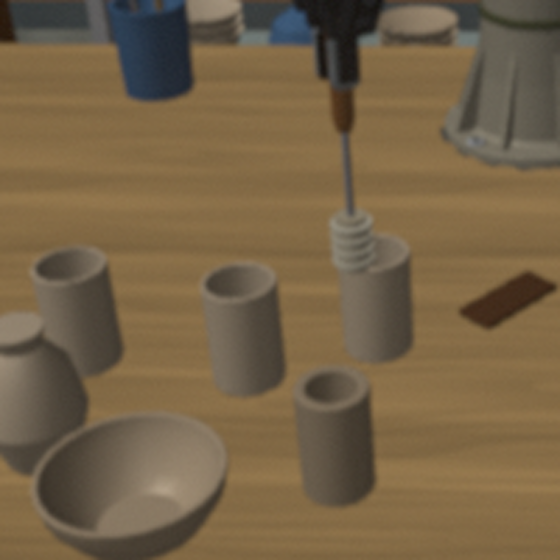

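View pics/w3.png

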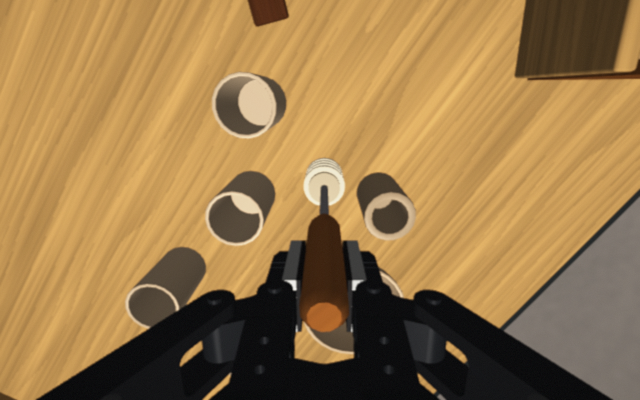

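The brush hangs nearly vertical with its bristles at about (323,178) in the wrist view. A is at (250,105), B (240,207) and C (165,290), all where they were.

Run:
```python
from h import *
np.set_printoptions(precision=4,suppress=True)
p,Rm,s=tool();sc=read_camera("scene");tp=read_camera("top");pic,T=wrist()
t=tri([ray(sc,(267.5,194.1)),ray(tp,(355.5,201.5)),ray(pic,(322.9,177.5),T)]);t2=tri([ray(sc,(267.5,194.1)),ray(pic,(322.9,177.5),T)]);print("tip",t-p,t2-p, atz(pic,(322.9,177.5),p[2]-.17,T)-p)
for n,px,rim in[("A",(254.1,102.3),(245.5,105)),("B",(244.7,203.8),(234.5,218)),("C",(170.3,282.5),(153,303))]: print(n,atz(pic,px,.05,T),atz(pic,rim,.1,T))
print(slide([.475,-.146,.31]))
```

```text
tip [-0.0059  0.0029 -0.1665] [-0.0008  0.0026 -0.1639] [ 0.0002 -0.0014 -0.17  ]
A [ 0.475  -0.1433  0.05  ] [ 0.4767 -0.1433  0.1   ]
B [ 0.5277 -0.2533  0.05  ] [ 0.5275 -0.2527  0.1   ]
C [ 0.5026 -0.4044  0.05  ] [ 0.5021 -0.4006  0.1   ]
[ 61.  -79.6  -0.7]
```

Request:
jog_arm:
  moves:
    - {"fingers":1,"slide":[25,-30,0],"angular":[0,0,0]}
    - {"fingers":1,"slide":[50,-60,0],"angular":[0,0,0]}
    - {"fingers":1,"slide":[62,-78,0],"angular":[0,0,0]}
    - {"fingers":1,"slide":[62,-78,0],"angular":[0,0,0]}
    - {"fingers":1,"slide":[62,-78,30],"angular":[0,0,0]}
    - {"fingers":1,"slide":[62,-78,65],"angular":[0,0,0]}
    - {"fingers":1,"slide":[62,-78,100],"angular":[0,0,0]}
    - {"fingers":1,"slide":[62,-78,128],"angular":[0,0,0]}
    - {"fingers":1,"slide":[62,-78,128],"angular":[0,0,0]}
    - {"fingers":1,"slide":[62,-78,128],"angular":[0,0,0]}

```text
clock: 7.77
tcp_pos: [0.4755, -0.144, 0.1803]
orientation: [-0.001, 0.465, 0.885, -0.0]
wrist_force: [1.2, -0.1, 0.0]
finger_gap: 0.0172
grip_force: 39.6
```

Request:
jog_arm:
  moves:
    - {"fingers":1,"slide":[0,0,0],"angular":[0,0,0]}

```text
clock: 7.85
tcp_pos: [0.4765, -0.1445, 0.1819]
orientation: [0.0, 0.465, 0.885, 0.0]
wrist_force: [-0.7, 0.2, -0.2]
finger_gap: 0.017
grip_force: 39.6
```

Run:
```python
from h import *
np.set_printoptions(precision=4,suppress=True)
p,Rm,s=tool();print(p,s["wrist_force"],s["finger_gap"])
pic,T=wrist();save(pic,"w4")
for n in ["brush_tip","beaker_a_mid","beaker_b_mid"]:
  print(n,[(np.round(d["point"],1).tolist(),round(d["p"],2)) for d in tip_of(n,pic)][:4])
print(proj(pic,[.4755,-.144,.05],T))
```

```text
[ 0.4765 -0.1445  0.1819] [-0.689   0.1971 -0.2406] 0.017031301763635966
brush_tip []
beaker_a_mid []
beaker_b_mid []
[322.8502 186.2992]
```

View pics/w4.png

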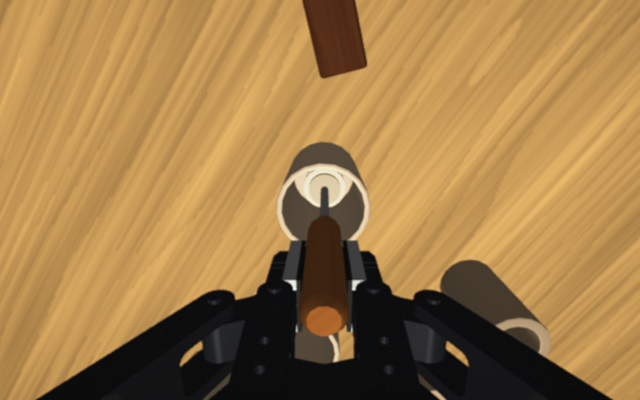

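The brush is at the bottom of A. Now up to the rim, down again, then across to B.

Request:
jog_arm:
  moves:
    - {"fingers":1,"slide":[0,0,-25],"angular":[0,0,0]}
    - {"fingers":1,"slide":[0,0,-50],"angular":[0,0,0]}
    - {"fingers":1,"slide":[0,0,-50],"angular":[0,0,0]}
    - {"fingers":1,"slide":[0,0,-50],"angular":[0,0,0]}
    - {"fingers":1,"slide":[0,0,-50],"angular":[0,0,0]}
    - {"fingers":1,"slide":[0,0,-25],"angular":[0,0,0]}
    - {"fingers":1,"slide":[0,0,0],"angular":[0,0,0]}
    - {"fingers":1,"slide":[0,0,0],"angular":[0,0,0]}
    - {"fingers":1,"slide":[0,0,0],"angular":[0,0,0]}
    - {"fingers":1,"slide":[0,0,0],"angular":[0,0,0]}

```text
clock: 8.88
tcp_pos: [0.4756, -0.1442, 0.1816]
orientation: [-0.0, 0.465, 0.885, -0.0]
wrist_force: [0.8, 1.0, -0.9]
finger_gap: 0.0169
grip_force: 39.6
```

Request:
jog_arm:
  moves:
    - {"fingers":1,"slide":[0,0,0],"angular":[0,0,0]}
    - {"fingers":1,"slide":[0,0,-25],"angular":[0,0,0]}
    - {"fingers":1,"slide":[0,0,-65],"angular":[0,0,0]}
    - {"fingers":1,"slide":[0,0,-105],"angular":[0,0,0]}
    - {"fingers":1,"slide":[0,0,-130],"angular":[0,0,0]}
    - {"fingers":1,"slide":[-30,-5,-130],"angular":[0,0,0]}
    - {"fingers":1,"slide":[-60,-10,-130],"angular":[0,0,0]}
    - {"fingers":1,"slide":[-60,-10,-130],"angular":[0,0,0]}
    - {"fingers":1,"slide":[-60,-10,-130],"angular":[0,0,0]}
    - {"fingers":1,"slide":[-60,-10,-130],"angular":[0,0,0]}

```text
clock: 9.72
tcp_pos: [0.5013, -0.1992, 0.3116]
orientation: [-0.0, 0.466, 0.885, 0.0]
wrist_force: [0.2, 0.4, -1.6]
finger_gap: 0.0168
grip_force: 39.6
```

```bash
cat >> h.py <<'E'
def bk(names=("beaker_a_mid","beaker_b_mid","beaker_c_mid"),z=.05):
    np.set_printoptions(precision=4,suppress=True)
    pic,T=wrist();p,Rm,s=tool();print("tcp",p,s["finger_gap"])
    for n in names:
        for d in tip_of(n,pic)[:3]: print(n,np.round(d["point"],1),round(d["p"],2),atz(pic,d["point"],z,T))
    return pic,T
E
python3 - <<'E'
from h import *
pic,T=bk();save(pic,"w5");print(slide([.5275,-.2535,.3119]))
E
```

```text
tcp [ 0.5012 -0.1988  0.3116] 0.017193799615796358
beaker_a_mid [334.9 106. ] 0.74 [ 0.4784 -0.143   0.05  ]
beaker_b_mid [314.6 203.4] 0.77 [ 0.5247 -0.2528  0.05  ]
beaker_c_mid [237.2 285.3] 0.96 [ 0.5041 -0.4073  0.05  ]
[-60.2  -9.5  -0.3]
```

Request:
jog_arm:
  moves:
    - {"fingers":1,"slide":[-30,-5,0],"angular":[0,0,0]}
    - {"fingers":1,"slide":[-60,-11,0],"angular":[0,0,0]}
    - {"fingers":1,"slide":[-60,-11,0],"angular":[0,0,0]}
    - {"fingers":1,"slide":[-60,-11,30],"angular":[0,0,0]}
    - {"fingers":1,"slide":[-60,-11,65],"angular":[0,0,0]}
    - {"fingers":1,"slide":[-60,-11,100],"angular":[0,0,0]}
    - {"fingers":1,"slide":[-60,-11,130],"angular":[0,0,0]}
    - {"fingers":1,"slide":[-60,-11,130],"angular":[0,0,0]}
    - {"fingers":1,"slide":[-60,-11,130],"angular":[0,0,0]}
    - {"fingers":1,"slide":[-60,-11,130],"angular":[0,0,0]}

```text
clock: 10.75
tcp_pos: [0.5268, -0.2548, 0.1826]
orientation: [0.001, 0.465, 0.885, -0.0]
wrist_force: [-0.8, 0.6, 0.3]
finger_gap: 0.017
grip_force: 39.6
```

Request:
jog_arm:
  moves:
    - {"fingers":1,"slide":[0,0,0],"angular":[0,0,0]}

```text
clock: 10.83
tcp_pos: [0.5273, -0.2553, 0.1832]
orientation: [0.001, 0.465, 0.885, -0.0]
wrist_force: [-0.2, 0.3, -0.5]
finger_gap: 0.017
grip_force: 39.6
```

Run:
```python
from h import *
pic,T=wrist();a=pic["color"][60:300,200:460];b=cv2.imread("pics/w4.png")[60:300,200:460];cv2.imwrite("pics/w6.png",np.hstack([a[:,:,::-1],b]))
```

```text
(no output)
```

View pics/w6.png

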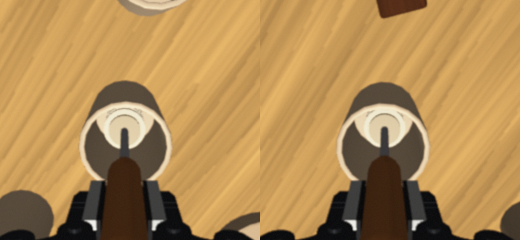

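The bristles sit at the bottom of B (left half, rim near (125,145)) just as they did in A (right half). Second stroke, then towards C.

Request:
jog_arm:
  moves:
    - {"fingers":1,"slide":[0,0,-25],"angular":[0,0,0]}
    - {"fingers":1,"slide":[0,0,-50],"angular":[0,0,0]}
    - {"fingers":1,"slide":[0,0,-50],"angular":[0,0,0]}
    - {"fingers":1,"slide":[0,0,-50],"angular":[0,0,0]}
    - {"fingers":1,"slide":[0,0,-50],"angular":[0,0,0]}
    - {"fingers":1,"slide":[0,0,-25],"angular":[0,0,0]}
    - {"fingers":1,"slide":[0,0,0],"angular":[0,0,0]}
    - {"fingers":1,"slide":[0,0,0],"angular":[0,0,0]}
    - {"fingers":1,"slide":[0,0,0],"angular":[0,0,0]}
    - {"fingers":1,"slide":[0,0,0],"angular":[0,0,0]}

```text
clock: 11.72
tcp_pos: [0.5265, -0.255, 0.1817]
orientation: [-0.0, 0.465, 0.885, -0.0]
wrist_force: [0.2, 0.1, -0.1]
finger_gap: 0.0167
grip_force: 39.6
```

Request:
jog_arm:
  moves:
    - {"fingers":1,"slide":[0,0,0],"angular":[0,0,0]}
    - {"fingers":1,"slide":[0,0,-25],"angular":[0,0,0]}
    - {"fingers":1,"slide":[0,0,-65],"angular":[0,0,0]}
    - {"fingers":1,"slide":[0,0,-105],"angular":[0,0,0]}
    - {"fingers":1,"slide":[0,0,-135],"angular":[0,0,0]}
    - {"fingers":1,"slide":[-20,-20,-135],"angular":[0,0,0]}
    - {"fingers":1,"slide":[-40,-40,-135],"angular":[0,0,0]}
    - {"fingers":1,"slide":[-60,-60,-135],"angular":[0,0,0]}
    - {"fingers":1,"slide":[-60,-60,-135],"angular":[0,0,0]}
    - {"fingers":1,"slide":[-60,-60,-135],"angular":[0,0,0]}

```text
clock: 12.55
tcp_pos: [0.5109, -0.34, 0.3172]
orientation: [0.001, 0.467, 0.885, -0.0]
wrist_force: [0.6, -0.3, -0.8]
finger_gap: 0.0167
grip_force: 39.6
```

Run:
```python
from h import *
pic,T=bk();print(slide([.503,-.405,.315]))
```

```text
tcp [ 0.511  -0.3389  0.3172] 0.0170056782587322
beaker_a_mid [323.6 276.2] 0.38 [ 0.6033 -0.4747  0.05  ]
beaker_b_mid [377.4 103.3] 0.87 [ 0.5273 -0.2541  0.05  ]
beaker_b_mid [326.3 179.7] 0.66 [ 0.5302 -0.362   0.05  ]
beaker_c_mid [286.3 198.5] 0.81 [ 0.5027 -0.4102  0.05  ]
beaker_c_mid [553.9 107. ] 0.38 [ 0.6978 -0.1424  0.05  ]
[-50.8 -45.2   2. ]
```

Request:
jog_arm:
  moves:
    - {"fingers":1,"slide":[-26,-23,0],"angular":[0,0,0]}
    - {"fingers":1,"slide":[-52,-46,0],"angular":[0,0,0]}
    - {"fingers":1,"slide":[-52,-46,0],"angular":[0,0,0]}
    - {"fingers":1,"slide":[-52,-46,30],"angular":[0,0,0]}
    - {"fingers":1,"slide":[-52,-46,65],"angular":[0,0,0]}
    - {"fingers":1,"slide":[-52,-46,100],"angular":[0,0,0]}
    - {"fingers":1,"slide":[-52,-46,135],"angular":[0,0,0]}
    - {"fingers":1,"slide":[-52,-46,135],"angular":[0,0,0]}
    - {"fingers":1,"slide":[-52,-46,135],"angular":[0,0,0]}
    - {"fingers":1,"slide":[-52,-46,135],"angular":[0,0,0]}

```text
clock: 13.58
tcp_pos: [0.5034, -0.4072, 0.1832]
orientation: [0.001, 0.465, 0.885, -0.0]
wrist_force: [-0.3, -0.7, -0.7]
finger_gap: 0.0174
grip_force: 39.6
```

Request:
jog_arm:
  moves:
    - {"fingers":1,"slide":[0,0,0],"angular":[0,0,0]}

```text
clock: 13.67
tcp_pos: [0.5038, -0.408, 0.184]
orientation: [0.002, 0.465, 0.885, -0.001]
wrist_force: [0.1, 0.3, -0.9]
finger_gap: 0.0169
grip_force: 39.6
```

Run:
```python
from h import *
pic,T=wrist();a=pic["color"][60:300,200:460];b=cv2.imread("pics/w4.png")[60:300,200:460];cv2.imwrite("pics/w7.png",np.hstack([a[:,:,::-1],b]))
```

```text
(no output)
```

View pics/w7.png

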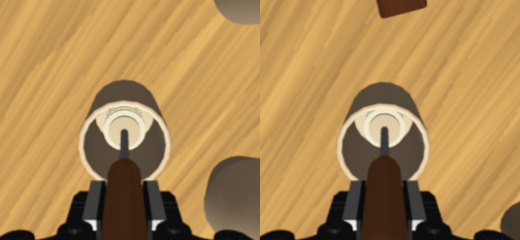

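The brush is at the bottom of C. Second stroke, then back towards the pot.

Request:
jog_arm:
  moves:
    - {"fingers":1,"slide":[0,0,-25],"angular":[0,0,0]}
    - {"fingers":1,"slide":[0,0,-50],"angular":[0,0,0]}
    - {"fingers":1,"slide":[0,0,-50],"angular":[0,0,0]}
    - {"fingers":1,"slide":[0,0,-50],"angular":[0,0,0]}
    - {"fingers":1,"slide":[0,0,-50],"angular":[0,0,0]}
    - {"fingers":1,"slide":[0,0,-25],"angular":[0,0,0]}
    - {"fingers":1,"slide":[0,0,0],"angular":[0,0,0]}
    - {"fingers":1,"slide":[0,0,0],"angular":[0,0,0]}
    - {"fingers":1,"slide":[0,0,0],"angular":[0,0,0]}
    - {"fingers":1,"slide":[0,0,0],"angular":[0,0,0]}

```text
clock: 14.55
tcp_pos: [0.5026, -0.4074, 0.1817]
orientation: [-0.0, 0.465, 0.885, 0.0]
wrist_force: [-0.8, -0.5, 0.1]
finger_gap: 0.0173
grip_force: 39.6
```

Request:
jog_arm:
  moves:
    - {"fingers":1,"slide":[0,0,0],"angular":[0,0,0]}
    - {"fingers":1,"slide":[0,0,-30],"angular":[0,0,0]}
    - {"fingers":1,"slide":[0,0,-70],"angular":[0,0,0]}
    - {"fingers":1,"slide":[0,0,-110],"angular":[0,0,0]}
    - {"fingers":1,"slide":[0,0,-145],"angular":[0,0,0]}
    - {"fingers":1,"slide":[20,30,-145],"angular":[0,0,0]}
    - {"fingers":1,"slide":[42,64,-145],"angular":[0,0,0]}
    - {"fingers":1,"slide":[64,98,-145],"angular":[0,0,0]}
    - {"fingers":1,"slide":[86,132,-145],"angular":[0,0,0]}
    - {"fingers":1,"slide":[106,164,-145],"angular":[0,0,0]}

```text
clock: 15.38
tcp_pos: [0.5784, -0.2254, 0.3284]
orientation: [0.002, 0.466, 0.885, 0.0]
wrist_force: [1.2, 0.1, -1.6]
finger_gap: 0.0168
grip_force: 39.6
```

Request:
jog_arm:
  moves:
    - {"fingers":1,"slide":[15,24,0],"angular":[0,0,0]}
    - {"fingers":1,"slide":[27,44,0],"angular":[0,0,0]}
    - {"fingers":1,"slide":[27,44,0],"angular":[0,0,0]}
    - {"fingers":1,"slide":[27,44,0],"angular":[0,0,0]}
    - {"fingers":1,"slide":[27,44,0],"angular":[0,0,0]}

```text
clock: 15.8
tcp_pos: [0.5987, -0.1803, 0.3273]
orientation: [0.001, 0.465, 0.885, -0.0]
wrist_force: [0.7, 0.2, -1.6]
finger_gap: 0.017
grip_force: 39.6
```

Run:
```python
from h import *
pic,T=bk(["pot_mouth"],.095);save(pic,"w8")
e=tool()[0]-[0,0,.17];print(proj(pic,e,T),[d["point"] for d in tip_of("brush_tip",pic)],proj(pic,[.667,-.159,.095],T),slide([.667,-.159,.33]))
# circle of the pot rim
sc=read_camera("scene");tp=read_camera("top")
print([d["point"] for d in tip_of("pot_mouth",sc)],[d["point"] for d in tip_of("pot_mouth",tp)])
```

```text
tcp [ 0.5985 -0.1808  0.3271] 0.01715507145830975
pot_mouth [385.5 182.3] 0.93 [ 0.6693 -0.1597  0.095 ]
[322.6276 176.2493] [] [384.256  180.7257] [-20.5  69.2  -3.3]
[] [[354.7, 164.6]]
```

View pics/w8.png

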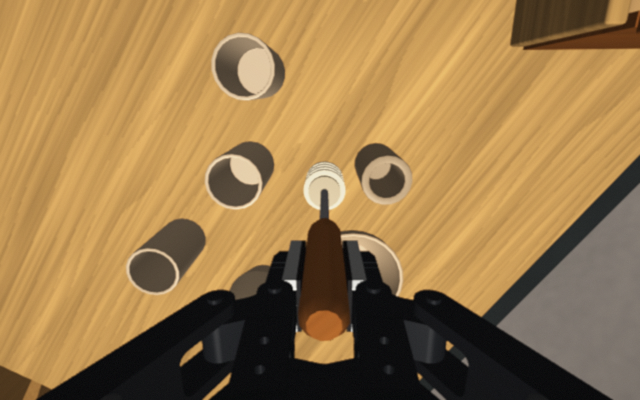

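The pot mouth is at (386,181), 62 px right of the bristles at (324,180). I'll insert.

Request:
jog_arm:
  moves:
    - {"fingers":1,"slide":[-7,24,0],"angular":[0,0,0]}
    - {"fingers":1,"slide":[-14,48,0],"angular":[0,0,0]}
    - {"fingers":1,"slide":[-21,71,0],"angular":[0,0,0]}
    - {"fingers":1,"slide":[-21,71,0],"angular":[0,0,0]}
    - {"fingers":1,"slide":[-21,71,20],"angular":[0,0,0]}
    - {"fingers":1,"slide":[-21,71,40],"angular":[0,0,0]}
    - {"fingers":1,"slide":[-21,71,60],"angular":[0,0,0]}
    - {"fingers":1,"slide":[-21,71,75],"angular":[0,0,0]}
    - {"fingers":1,"slide":[-21,71,75],"angular":[0,0,0]}

```text
clock: 16.9
tcp_pos: [0.6669, -0.1569, 0.2472]
orientation: [-0.003, 0.466, 0.885, -0.001]
wrist_force: [-0.0, -0.4, -0.9]
finger_gap: 0.017
grip_force: 39.6
```

Run:
```python
from h import *
p,Rm,s=tool();print(p,s["wrist_force"])
pic,T=wrist();a=cv2.resize(pic["color"][90:340,200:450],(500,500));cv2.imwrite("pics/w9.png",a[:,:,::-1])
```

```text
[ 0.66688402 -0.15687132  0.24722064] [-0.0141705  -0.35092054 -0.89755311]
```

View pics/w9.png

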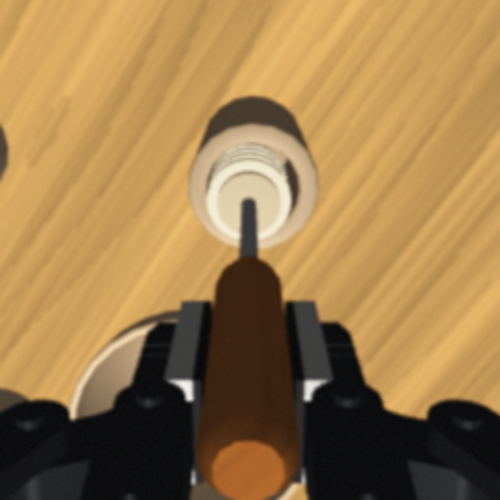

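The bristles are entering the pot, about 4 px left of centre. I'll nudge 1 mm and lower the rest of the way.

Request:
jog_arm:
  moves:
    - {"fingers":1,"slide":[0,1,15],"angular":[0,0,0]}
    - {"fingers":1,"slide":[0,1,30],"angular":[0,0,0]}
    - {"fingers":1,"slide":[0,1,45],"angular":[0,0,0]}
    - {"fingers":1,"slide":[0,1,55],"angular":[0,0,0]}
    - {"fingers":1,"slide":[0,1,64],"angular":[0,0,0]}
    - {"fingers":1,"slide":[0,1,64],"angular":[0,0,0]}
    - {"fingers":1,"slide":[0,1,64],"angular":[0,0,0]}

```text
clock: 17.53
tcp_pos: [0.6698, -0.1565, 0.1877]
orientation: [0.0, 0.465, 0.885, -0.0]
wrist_force: [0.0, -0.3, 0.1]
finger_gap: 0.0171
grip_force: 39.7
```

Request:
jog_arm:
  moves:
    - {"fingers":1,"slide":[0,0,3],"angular":[0,0,0]}
    - {"fingers":1,"slide":[0,0,3],"angular":[0,0,0]}
    - {"fingers":0.4,"slide":[0,0,3],"angular":[0,0,0]}
    - {"fingers":0.3,"slide":[0,0,3],"angular":[0,0,0]}
    - {"fingers":0.3,"slide":[0,0,3],"angular":[0,0,0]}
    - {"fingers":0.3,"slide":[0,0,3],"angular":[0,0,0]}
    - {"fingers":0.3,"slide":[0,0,-20],"angular":[0,0,0]}
    - {"fingers":0.3,"slide":[0,0,-50],"angular":[0,0,0]}
    - {"fingers":0.3,"slide":[0,0,-90],"angular":[0,0,0]}
    - {"fingers":0.3,"slide":[0,0,-110],"angular":[0,0,0]}

```text
clock: 18.37
tcp_pos: [0.6703, -0.1565, 0.3021]
orientation: [0.002, 0.465, 0.885, 0.0]
wrist_force: [0.4, 0.2, 1.2]
finger_gap: 0.0597
grip_force: 0.0
```

Run:
```python
from h import *
p,Rm,s=tool();print(p,np.degrees(np.arctan2(Rm[1,0],Rm[0,0])),s["finger_gap"])
pic,T=bk(["pot_mouth"],.095);save(pic,"w10")
for d in tip_of("brush_handle",pic):print(d["point"],d["p"],atz(pic,d["point"],.187,T))
tp=read_camera("top");print([d["point"] for d in tip_of("drawer_handle",tp)])
# handle approach
x=np.array([np.cos(np.radians(35)),np.sin(np.radians(35)),0])
H=np.array([.5943,.1584,.14]);print(slide([H[0],H[1],.26]),slide([H[0],H[1],.132]))
```

```text
[ 0.67029772 -0.15652861  0.30205107] 124.52933085853887 0.059686878956170274
tcp [ 0.6713 -0.1569  0.3057] 0.05988115635523518
pot_mouth [324.8 167.6] 0.97 [ 0.6723 -0.1562  0.095 ]
[324.7, 192.9] 0.82 [ 0.6713 -0.1558  0.187 ]
[]
[302.1 116.2  36.7] [302.  116.3 164.7]
```

Request:
jog_arm:
  moves:
    - {"fingers":0.55,"slide":[35,13,0],"angular":[0,0,0]}
    - {"fingers":0.55,"slide":[70,26,0],"angular":[0,0,0]}
    - {"fingers":0.55,"slide":[105,39,0],"angular":[0,0,0]}
    - {"fingers":0.55,"slide":[140,52,0],"angular":[0,0,0]}
    - {"fingers":0.55,"slide":[175,65,0],"angular":[0,0,0]}
    - {"fingers":0.55,"slide":[210,78,0],"angular":[0,0,0]}
    - {"fingers":0.55,"slide":[245,91,0],"angular":[0,0,0]}
    - {"fingers":0.55,"slide":[280,104,0],"angular":[0,0,0]}
    - {"fingers":0.55,"slide":[305,111,0],"angular":[0,0,0]}
    - {"fingers":0.55,"slide":[305,111,0],"angular":[0,0,0]}

```text
clock: 19.45
tcp_pos: [0.5856, 0.1625, 0.2956]
orientation: [-0.002, 0.463, 0.886, -0.0]
wrist_force: [-0.5, -0.4, 0.1]
finger_gap: 0.0383
grip_force: 0.0
```

Request:
jog_arm:
  moves:
    - {"fingers":0.55,"slide":[0,0,0],"angular":[0,0,0]}
    - {"fingers":0.55,"slide":[0,0,0],"angular":[0,0,0]}
    - {"fingers":0.55,"slide":[0,0,0],"angular":[0,0,0]}
    - {"fingers":0.55,"slide":[0,0,0],"angular":[0,0,0]}

```text
clock: 19.78
tcp_pos: [0.5887, 0.1565, 0.2967]
orientation: [-0.0, 0.466, 0.885, -0.0]
wrist_force: [0.6, 0.4, 0.3]
finger_gap: 0.0387
grip_force: 0.0
```

Run:
```python
from h import *
pic,T=bk(["drawer_handle"],.14);save(pic,"w11")
```

```text
tcp [0.5888 0.1565 0.2968] 0.038283212969081694
drawer_handle [321.1 172.8] 0.71 [0.5832 0.1605 0.14  ]
```

View pics/w11.png

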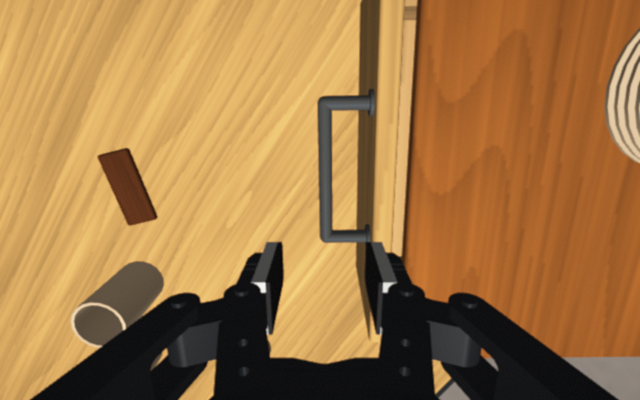

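The bar runs from (325,100) to (326,237), parallel to the pads; the panel's edge is at x≈400.

Run:
```python
from h import *
np.set_printoptions(precision=4,suppress=True)
pic,T=wrist()
a,b=atz(pic,(324.5,101),.145,T),atz(pic,(325.5,236),.145,T);m=(a+b)/2;print(a,b,m,np.degrees(np.arctan2(*(a-b)[1::-1])))
print(atz(pic,(404,130),.162,T)) 
s=slide([m[0],m[1],.134]);print(s)
```

```text
[0.5511 0.2128 0.145 ] [0.6197 0.1146 0.145 ] [0.5854 0.1637 0.145 ] 124.91004423328833
[0.6148 0.2304 0.162 ]
[  7.6   1.2 163.1]
```

Request:
jog_arm:
  moves:
    - {"fingers":0.65,"slide":[7,1,35],"angular":[0,0,0]}
    - {"fingers":0.65,"slide":[7,1,70],"angular":[0,0,0]}
    - {"fingers":0.65,"slide":[7,1,100],"angular":[0,0,0]}
    - {"fingers":0.65,"slide":[7,1,130],"angular":[0,0,0]}
    - {"fingers":0.65,"slide":[7,1,150],"angular":[0,0,0]}
    - {"fingers":0.65,"slide":[7,1,163],"angular":[0,0,0]}
    - {"fingers":0.65,"slide":[7,1,163],"angular":[0,0,0]}
    - {"fingers":1,"slide":[7,1,163],"angular":[0,0,0]}
    - {"fingers":1,"slide":[7,1,163],"angular":[0,0,0]}
    - {"fingers":1,"slide":[7,1,163],"angular":[0,0,0]}
  squeeze: 60

```text
clock: 20.77
tcp_pos: [0.5858, 0.1639, 0.1351]
orientation: [0.001, 0.466, 0.885, 0.0]
wrist_force: [-0.1, -1.4, -4.5]
finger_gap: 0.0096
grip_force: 58.4
```

Request:
jog_arm:
  moves:
    - {"fingers":1,"slide":[0,0,0],"angular":[0,0,0]}
    - {"fingers":1,"slide":[0,0,0],"angular":[0,0,0]}

```text
clock: 20.93
tcp_pos: [0.5857, 0.1638, 0.135]
orientation: [0.001, 0.465, 0.885, 0.0]
wrist_force: [-0.1, -2.5, -1.6]
finger_gap: 0.01
grip_force: 58.6
```

Request:
jog_arm:
  moves:
    - {"fingers":1,"slide":[0,-10,0],"angular":[0,0,0]}
    - {"fingers":1,"slide":[0,-28,0],"angular":[0,0,0]}
    - {"fingers":1,"slide":[0,-46,0],"angular":[0,0,0]}
    - {"fingers":1,"slide":[0,-64,0],"angular":[0,0,0]}
    - {"fingers":1,"slide":[0,-82,0],"angular":[0,0,0]}
    - {"fingers":1,"slide":[0,-100,0],"angular":[0,0,0]}
    - {"fingers":1,"slide":[0,-118,0],"angular":[0,0,0]}
    - {"fingers":1,"slide":[0,-136,0],"angular":[0,0,0]}
    - {"fingers":1,"slide":[0,-154,0],"angular":[0,0,0]}
    - {"fingers":1,"slide":[0,-165,0],"angular":[0,0,0]}

```text
clock: 21.77
tcp_pos: [0.4505, 0.0687, 0.1351]
orientation: [0.003, 0.466, 0.885, -0.0]
wrist_force: [7.0, -5.2, -9.4]
finger_gap: 0.0099
grip_force: 59.7
```

Request:
jog_arm:
  moves:
    - {"fingers":1,"slide":[0,0,0],"angular":[0,0,0]}
    - {"fingers":1,"slide":[0,0,0],"angular":[0,0,0]}
    - {"fingers":1,"slide":[0,0,0],"angular":[0,0,0]}

```text
clock: 22.02
tcp_pos: [0.4507, 0.0688, 0.1351]
orientation: [0.002, 0.466, 0.885, -0.001]
wrist_force: [3.0, -7.0, -6.5]
finger_gap: 0.0097
grip_force: 60.1
```

Request:
jog_arm:
  moves:
    - {"fingers":0.65,"slide":[0,0,0],"angular":[0,0,0]}
    - {"fingers":0.65,"slide":[0,0,0],"angular":[0,0,0]}
    - {"fingers":0.65,"slide":[0,0,0],"angular":[0,0,0]}
    - {"fingers":0.65,"slide":[0,0,-30],"angular":[0,0,0]}
    - {"fingers":0.65,"slide":[0,0,-65],"angular":[0,0,0]}
    - {"fingers":0.2,"slide":[0,0,-100],"angular":[0,0,0]}
    - {"fingers":0,"slide":[-30,-16,-120],"angular":[0,0,0]}
    - {"fingers":0,"slide":[-65,-35,-120],"angular":[0,0,0]}
    - {"fingers":0,"slide":[-100,-53,-120],"angular":[0,0,0]}
    - {"fingers":0,"slide":[-135,-71,-120],"angular":[0,0,0]}

```text
clock: 22.85
tcp_pos: [0.468, -0.0819, 0.2558]
orientation: [0.002, 0.465, 0.886, 0.0]
wrist_force: [0.5, 1.0, 0.6]
finger_gap: 0.085
grip_force: 0.0
```

Request:
jog_arm:
  moves:
    - {"fingers":0,"slide":[-35,-18,0],"angular":[0,0,0]}
    - {"fingers":0,"slide":[-54,-29,0],"angular":[0,0,0]}
    - {"fingers":0,"slide":[-54,-29,0],"angular":[0,0,0]}
    - {"fingers":0,"slide":[-54,-29,0],"angular":[0,0,0]}
    - {"fingers":0,"slide":[-54,-29,0],"angular":[0,0,0]}

```text
clock: 23.27
tcp_pos: [0.4739, -0.1411, 0.2545]
orientation: [-0.0, 0.465, 0.885, 0.0]
wrist_force: [0.4, -0.3, 0.6]
finger_gap: 0.0853
grip_force: 0.0
```

Run:
```python
from h import *
pic,T=bk();save(pic,"w12")
tp=read_camera("top");save(tp,"tp2")
print([(d["point"],d["p"],atz(tp,d["point"],.14)) for d in tip_of("drawer_handle",tp)],proj(tp,[.4507,.0688,.14]))
c=[cv2.HoughCircles(cv2.medianBlur(cv2.cvtColor(pic["color"],cv2.COLOR_RGB2GRAY),5),cv2.HOUGH_GRADIENT,1.2,40,param1=100,param2=35,minRadius=25,maxRadius=90)]
c=c[0];print(None if c is None else [(k,atz(pic,k[:2],.1,T)) for k in c[0][:5]])
```

```text
tcp [ 0.4739 -0.1407  0.2545] 0.08539788779728
beaker_a_mid [324.6 172.3] 0.58 [ 0.4774 -0.1441  0.05  ]
beaker_a_mid [330.2  32.3] 0.32 [ 0.4072 -0.0332  0.05  ]
beaker_b_mid [303.9 274.2] 0.79 [ 0.5252 -0.2548  0.05  ]
beaker_c_mid [219.8 355.7] 0.56 [ 0.5025 -0.4079  0.05  ]
[([273.5, 245.1], 0.68, array([0.4541, 0.0687, 0.14  ]))] [273.4728 246.4266]
[(array([321.  , 184.2 ,  33.16], dtype=float32), array([ 0.474 , -0.1452,  0.1   ])), (array([303. , 305.4,  28. ], dtype=float32), array([ 0.5299, -0.2584,  0.1   ])), (array([307.8, 259.8,  26.2], dtype=float32), array([ 0.5058, -0.2137,  0.1   ]))]
```

View pics/w12.png

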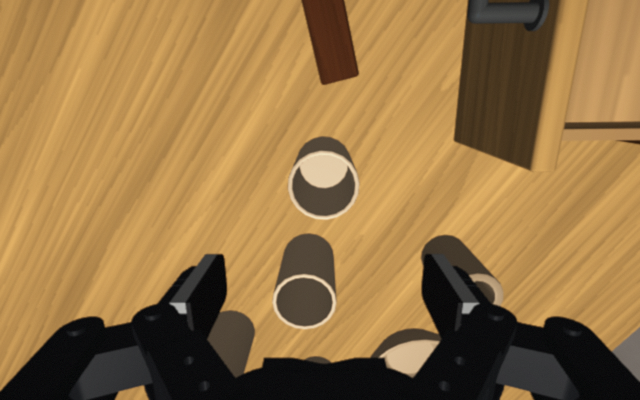

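A's rim is at (323,185), directly below; B (305,302) and C are where they were, the drawer is open at upper right and the rib is at (330,40). I'll pick A.

Request:
jog_arm:
  moves:
    - {"fingers":0,"slide":[-4,0,25],"angular":[0,0,0]}
    - {"fingers":0,"slide":[-4,0,60],"angular":[0,0,0]}
    - {"fingers":0,"slide":[-4,0,95],"angular":[0,0,0]}
    - {"fingers":0,"slide":[-4,0,130],"angular":[0,0,0]}
    - {"fingers":0,"slide":[-4,0,165],"angular":[0,0,0]}
    - {"fingers":0,"slide":[-4,0,188],"angular":[0,0,0]}
    - {"fingers":0,"slide":[-4,0,188],"angular":[0,0,0]}
    - {"fingers":0.6,"slide":[-4,0,188],"angular":[0,0,0]}
    - {"fingers":0.6,"slide":[-4,0,188],"angular":[0,0,0]}
    - {"fingers":0.6,"slide":[-4,0,188],"angular":[0,0,0]}
  squeeze: 40

```text
clock: 24.4
tcp_pos: [0.4779, -0.1457, 0.0683]
orientation: [0.002, 0.465, 0.885, -0.0]
wrist_force: [-1.3, -0.7, -2.5]
finger_gap: 0.0641
grip_force: 44.3
```

Request:
jog_arm:
  moves:
    - {"fingers":1,"slide":[0,0,0],"angular":[0,0,0]}
    - {"fingers":1,"slide":[0,0,0],"angular":[0,0,0]}
    - {"fingers":1,"slide":[0,0,-15],"angular":[0,0,0]}
    - {"fingers":1,"slide":[0,0,-50],"angular":[0,0,0]}
    - {"fingers":1,"slide":[0,0,-90],"angular":[0,0,0]}
    - {"fingers":1,"slide":[0,0,-130],"angular":[0,0,0]}
    - {"fingers":1,"slide":[0,0,-170],"angular":[0,0,0]}
    - {"fingers":1,"slide":[0,0,-200],"angular":[0,0,0]}
    - {"fingers":1,"slide":[0,0,-200],"angular":[0,0,0]}
    - {"fingers":1,"slide":[0,0,-200],"angular":[0,0,0]}

```text
clock: 25.23
tcp_pos: [0.4775, -0.1456, 0.2688]
orientation: [0.003, 0.465, 0.885, 0.0]
wrist_force: [-0.7, -0.4, -2.3]
finger_gap: 0.0641
grip_force: 45.3
```

```bash
cat >> h.py <<'E'
def drw(x,y,z):
    a=np.radians(34.9);ux=np.array([np.cos(a),np.sin(a),0]);uy=np.array([-np.sin(a),np.cos(a),0])
    return np.array([.4507,.0688,0])+ux*(.163+x)+uy*y+[0,0,z]
E
python3 - <<'E'
from h import *
p,_,s=tool();print(p,s["finger_gap"],s["wrist_force"])
for y in(.09,0,-.09): print(y,drw(-.03,y,.27),slide(drw(-.03,y,.27)))
E
```

```text
[ 0.47753704 -0.14563632  0.26876232] 0.06411146378402272 [-0.68872609 -0.44974086 -2.27212635]
0.09 [0.50828707 0.21870907 0.27      ] [282.7 231.8  -2. ]
0 [0.5597802 0.1448954 0.27     ] [192.7 232.4  -1.6]
-0.09 [0.61127333 0.07108173 0.27      ] [102.7 233.   -1.1]
```

Request:
jog_arm:
  moves:
    - {"fingers":1,"slide":[14,12,0],"angular":[0,0,0]}
    - {"fingers":1,"slide":[40,33,0],"angular":[0,0,0]}
    - {"fingers":1,"slide":[68,56,0],"angular":[0,0,0]}
    - {"fingers":1,"slide":[96,79,0],"angular":[0,0,0]}
    - {"fingers":1,"slide":[124,102,0],"angular":[0,0,0]}
    - {"fingers":1,"slide":[152,125,0],"angular":[0,0,0]}
    - {"fingers":1,"slide":[180,148,0],"angular":[0,0,0]}
    - {"fingers":1,"slide":[208,171,0],"angular":[0,0,0]}
    - {"fingers":1,"slide":[236,194,0],"angular":[0,0,0]}
    - {"fingers":1,"slide":[264,217,0],"angular":[0,0,0]}

```text
clock: 26.07
tcp_pos: [0.5042, 0.1971, 0.2642]
orientation: [-0.001, 0.465, 0.885, -0.001]
wrist_force: [1.2, -0.4, -1.4]
finger_gap: 0.0643
grip_force: 45.3
```

Request:
jog_arm:
  moves:
    - {"fingers":1,"slide":[12,9,0],"angular":[0,0,0]}
    - {"fingers":1,"slide":[19,15,0],"angular":[0,0,0]}
    - {"fingers":1,"slide":[19,15,0],"angular":[0,0,0]}
    - {"fingers":1,"slide":[19,15,0],"angular":[0,0,0]}
    - {"fingers":1,"slide":[19,15,0],"angular":[0,0,0]}
    - {"fingers":1,"slide":[19,15,0],"angular":[0,0,0]}

```text
clock: 26.57
tcp_pos: [0.5071, 0.2182, 0.2661]
orientation: [-0.0, 0.466, 0.885, -0.0]
wrist_force: [-0.7, -0.7, -1.9]
finger_gap: 0.0641
grip_force: 45.3
```

Run:
```python
from h import *
p,Rm,s=tool();print(p,s["finger_gap"],slide(drw(-.03,.09,.092)),np.degrees(np.arctan2(Rm[1,0],Rm[0,0])))
pic,T=wrist();save(pic,"w13")
```

```text
[0.50706706 0.21817253 0.26607878] 0.06410884081409622 [ -0.2   1.4 174.1] 124.41602640447789
```

View pics/w13.png

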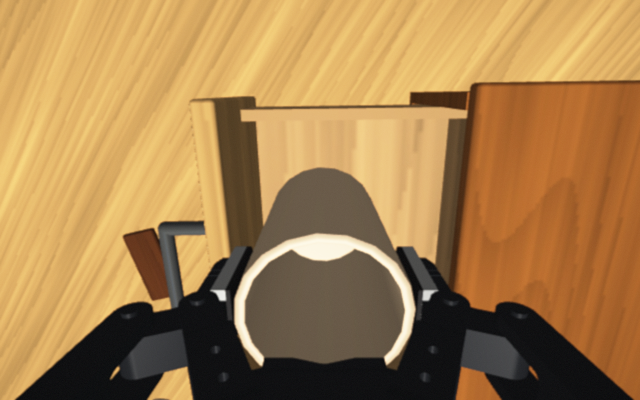

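I hold beaker A over the open drawer floor, between the panel (x≈200–255) and the chest front (x≈465). I'll lower it.

Request:
jog_arm:
  moves:
    - {"fingers":1,"slide":[0,1,25],"angular":[0,0,0]}
    - {"fingers":1,"slide":[0,1,55],"angular":[0,0,0]}
    - {"fingers":1,"slide":[0,1,85],"angular":[0,0,0]}
    - {"fingers":1,"slide":[0,1,115],"angular":[0,0,0]}
    - {"fingers":1,"slide":[0,1,145],"angular":[0,0,0]}
    - {"fingers":1,"slide":[0,1,160],"angular":[0,0,0]}
    - {"fingers":1,"slide":[0,1,171],"angular":[0,0,0]}
    - {"fingers":1,"slide":[0,1,171],"angular":[0,0,0]}
    - {"fingers":1,"slide":[0,1,173],"angular":[0,0,0]}
    - {"fingers":1,"slide":[0,1,173],"angular":[0,0,0]}

```text
clock: 27.45
tcp_pos: [0.5085, 0.2197, 0.0939]
orientation: [0.0, 0.466, 0.885, 0.0]
wrist_force: [-0.5, -0.2, -1.8]
finger_gap: 0.0638
grip_force: 44.9
```

Request:
jog_arm:
  moves:
    - {"fingers":1,"slide":[0,0,2],"angular":[0,0,0]}
    - {"fingers":1,"slide":[0,0,2],"angular":[0,0,0]}
    - {"fingers":0,"slide":[0,0,1],"angular":[0,0,0]}
    - {"fingers":0,"slide":[0,0,1],"angular":[0,0,0]}
    - {"fingers":0,"slide":[0,0,1],"angular":[0,0,0]}
    - {"fingers":0,"slide":[0,0,-25],"angular":[0,0,0]}
    - {"fingers":0,"slide":[0,0,-60],"angular":[0,0,0]}
    - {"fingers":0,"slide":[0,0,-100],"angular":[0,0,0]}
    - {"fingers":0,"slide":[0,0,-140],"angular":[0,0,0]}
    - {"fingers":0,"slide":[0,0,-170],"angular":[0,0,0]}

```text
clock: 28.28
tcp_pos: [0.5084, 0.2204, 0.2671]
orientation: [0.001, 0.465, 0.885, 0.001]
wrist_force: [0.9, 0.3, 0.4]
finger_gap: 0.0857
grip_force: 0.0
```

Request:
jog_arm:
  moves:
    - {"fingers":0,"slide":[-30,-19,0],"angular":[0,0,0]}
    - {"fingers":0,"slide":[-64,-40,0],"angular":[0,0,0]}
    - {"fingers":0,"slide":[-98,-62,0],"angular":[0,0,0]}
    - {"fingers":0,"slide":[-132,-84,0],"angular":[0,0,0]}
    - {"fingers":0,"slide":[-166,-105,0],"angular":[0,0,0]}
    - {"fingers":0,"slide":[-200,-127,0],"angular":[0,0,0]}
    - {"fingers":0,"slide":[-234,-148,0],"angular":[0,0,0]}
    - {"fingers":0,"slide":[-268,-170,0],"angular":[0,0,0]}
    - {"fingers":0,"slide":[-302,-191,0],"angular":[0,0,0]}
    - {"fingers":0,"slide":[-336,-213,0],"angular":[0,0,0]}

```text
clock: 29.12
tcp_pos: [0.5227, -0.1793, 0.2638]
orientation: [0.001, 0.465, 0.885, 0.0]
wrist_force: [1.3, -0.4, 0.8]
finger_gap: 0.0851
grip_force: 0.0
```

Request:
jog_arm:
  moves:
    - {"fingers":0,"slide":[-34,-21,0],"angular":[0,0,0]}
    - {"fingers":0,"slide":[-65,-41,0],"angular":[0,0,0]}
    - {"fingers":0,"slide":[-65,-41,0],"angular":[0,0,0]}
    - {"fingers":0,"slide":[-65,-41,0],"angular":[0,0,0]}
    - {"fingers":0,"slide":[-65,-41,0],"angular":[0,0,0]}

```text
clock: 29.53
tcp_pos: [0.5257, -0.2539, 0.2632]
orientation: [-0.0, 0.466, 0.885, 0.0]
wrist_force: [-0.3, -0.1, 1.2]
finger_gap: 0.0852
grip_force: 0.0
```

```bash
cat >> h.py <<'E'
def rims(pic,T,z=.1):
    g=cv2.medianBlur(cv2.cvtColor(pic["color"],cv2.COLOR_RGB2GRAY),5)
    c=cv2.HoughCircles(g,cv2.HOUGH_GRADIENT,1.2,40,param1=100,param2=35,minRadius=25,maxRadius=90)
    for k in ([] if c is None else c[0][:5]): print("rim",np.round(k,1),atz(pic,k[:2],z,T))
E
python3 - <<'E'
from h import *
pic,T=bk();save(pic,"w14");rims(pic,T);print(slide([.5265,-.2545,.067]))
tp=read_camera("top");print([(np.round(d["point"],1),round(d["p"],2),atz(tp,d["point"],.074)) for n in("beaker_a_mid","beaker_b_mid") for d in tip_of(n,tp)],drw(-.03,.09,.074))
E
```

```text
tcp [ 0.5258 -0.2532  0.2634] 0.08510419955491971
beaker_b_mid [325.6 167.6] 0.92 [ 0.5282 -0.2538  0.05  ]
beaker_c_mid [230.8 263.9] 0.86 [ 0.5026 -0.4086  0.05  ]
rim [443.4 295.8  59.4] [ 0.6958 -0.2865  0.1   ]
rim [324.6 179.4  33.8] [ 0.5272 -0.2543  0.1   ]
rim [514.2 181.8  33.6] [ 0.6708 -0.1584  0.1   ]
rim [337.8 317.4  40.4] [ 0.6223 -0.3683  0.1   ]
rim [222.6 291.   29.1] [ 0.5082 -0.4085  0.1   ]
[ -1.7  -0.7 196.7]
[(array([219.5, 224.7]), 0.65, array([0.5104, 0.224 , 0.074 ])), (array([390.3, 215.8]), 0.94, array([ 0.5268, -0.2512,  0.074 ])), (array([311.1, 264.2]), 0.22, array([ 0.3974, -0.0274,  0.074 ]))] [0.5083 0.2187 0.074 ]
```

Request:
jog_arm:
  moves:
    - {"fingers":0,"slide":[-2,0,30],"angular":[0,0,0]}
    - {"fingers":0,"slide":[-2,0,65],"angular":[0,0,0]}
    - {"fingers":0,"slide":[-2,0,100],"angular":[0,0,0]}
    - {"fingers":0,"slide":[-2,0,135],"angular":[0,0,0]}
    - {"fingers":0,"slide":[-2,0,170],"angular":[0,0,0]}
    - {"fingers":0,"slide":[-2,0,196],"angular":[0,0,0]}
    - {"fingers":0,"slide":[-2,0,196],"angular":[0,0,0]}
    - {"fingers":0.6,"slide":[-2,0,196],"angular":[0,0,0]}
    - {"fingers":0.6,"slide":[-2,0,196],"angular":[0,0,0]}
    - {"fingers":0.6,"slide":[-2,0,196],"angular":[0,0,0]}

```text
clock: 30.72
tcp_pos: [0.5287, -0.2567, 0.0698]
orientation: [0.002, 0.465, 0.885, -0.0]
wrist_force: [-0.5, -0.4, -1.5]
finger_gap: 0.0643
grip_force: 44.3
```

Request:
jog_arm:
  moves:
    - {"fingers":1,"slide":[0,0,0],"angular":[0,0,0]}
    - {"fingers":1,"slide":[0,0,0],"angular":[0,0,0]}
    - {"fingers":1,"slide":[0,0,-15],"angular":[0,0,0]}
    - {"fingers":1,"slide":[0,0,-50],"angular":[0,0,0]}
    - {"fingers":1,"slide":[0,0,-90],"angular":[0,0,0]}
    - {"fingers":1,"slide":[0,0,-130],"angular":[0,0,0]}
    - {"fingers":1,"slide":[0,0,-170],"angular":[0,0,0]}
    - {"fingers":1,"slide":[0,0,-200],"angular":[0,0,0]}
    - {"fingers":1,"slide":[0,0,-200],"angular":[0,0,0]}
    - {"fingers":1,"slide":[0,0,-200],"angular":[0,0,0]}

```text
clock: 31.55
tcp_pos: [0.5281, -0.2566, 0.2703]
orientation: [0.003, 0.465, 0.885, -0.0]
wrist_force: [-0.8, 1.3, -2.2]
finger_gap: 0.0643
grip_force: 45.0
```

Run:
```python
from h import *
p,_,s=tool();print(p,s["finger_gap"],s["wrist_force"],slide(drw(-.03,0,.27)))
```

```text
[ 0.52814395 -0.25661186  0.27026152] 0.06426838811900992 [-0.83257594  1.32166732 -2.21955381] [312.9 253.6  -1. ]
```

Request:
jog_arm:
  moves:
    - {"fingers":1,"slide":[14,11,0],"angular":[0,0,0]}
    - {"fingers":1,"slide":[40,32,0],"angular":[0,0,0]}
    - {"fingers":1,"slide":[70,57,0],"angular":[0,0,0]}
    - {"fingers":1,"slide":[100,81,0],"angular":[0,0,0]}
    - {"fingers":1,"slide":[130,105,0],"angular":[0,0,0]}
    - {"fingers":1,"slide":[160,130,0],"angular":[0,0,0]}
    - {"fingers":1,"slide":[190,154,0],"angular":[0,0,0]}
    - {"fingers":1,"slide":[220,178,0],"angular":[0,0,0]}
    - {"fingers":1,"slide":[250,203,0],"angular":[0,0,0]}
    - {"fingers":1,"slide":[280,227,0],"angular":[0,0,0]}

```text
clock: 32.38
tcp_pos: [0.5542, 0.1053, 0.2652]
orientation: [-0.001, 0.465, 0.885, -0.001]
wrist_force: [1.7, -1.0, -1.1]
finger_gap: 0.0643
grip_force: 45.0
```

Request:
jog_arm:
  moves:
    - {"fingers":1,"slide":[20,16,0],"angular":[0,0,0]}
    - {"fingers":1,"slide":[33,27,0],"angular":[0,0,0]}
    - {"fingers":1,"slide":[33,27,0],"angular":[0,0,0]}
    - {"fingers":1,"slide":[33,27,0],"angular":[0,0,0]}
    - {"fingers":1,"slide":[33,27,0],"angular":[0,0,0]}
    - {"fingers":1,"slide":[33,27,0],"angular":[0,0,0]}

```text
clock: 32.88
tcp_pos: [0.5586, 0.145, 0.2665]
orientation: [-0.001, 0.466, 0.885, -0.001]
wrist_force: [-0.4, -0.4, -1.4]
finger_gap: 0.064
grip_force: 45.0
```

Run:
```python
from h import *
p,_,s=tool();print(p,s["finger_gap"],slide(drw(-.03,0,.0945)))
pic,T=wrist();save(pic,"w15")
```

```text
[0.5585719  0.14495801 0.26647338] 0.06400620493103167 [ -0.8   1.2 172. ]
```

Counting back, I've viewed 15 pictures, one over the limit of 14. I won't view any more and will check the rest with numbers only.

Request:
jog_arm:
  moves:
    - {"fingers":1,"slide":[-1,1,25],"angular":[0,0,0]}
    - {"fingers":1,"slide":[-1,1,55],"angular":[0,0,0]}
    - {"fingers":1,"slide":[-1,1,85],"angular":[0,0,0]}
    - {"fingers":1,"slide":[-1,1,115],"angular":[0,0,0]}
    - {"fingers":1,"slide":[-1,1,145],"angular":[0,0,0]}
    - {"fingers":1,"slide":[-1,1,160],"angular":[0,0,0]}
    - {"fingers":1,"slide":[-1,1,170],"angular":[0,0,0]}
    - {"fingers":1,"slide":[-1,1,172],"angular":[0,0,0]}
    - {"fingers":1,"slide":[-1,1,172],"angular":[0,0,0]}
    - {"fingers":1,"slide":[-1,1,172],"angular":[0,0,0]}

```text
clock: 33.77
tcp_pos: [0.5614, 0.1455, 0.0966]
orientation: [0.001, 0.466, 0.885, 0.001]
wrist_force: [0.2, -0.1, -2.0]
finger_gap: 0.0644
grip_force: 45.0
```

Request:
jog_arm:
  moves:
    - {"fingers":1,"slide":[0,0,3],"angular":[0,0,0]}
    - {"fingers":1,"slide":[0,0,3],"angular":[0,0,0]}
    - {"fingers":0,"slide":[0,0,2],"angular":[0,0,0]}
    - {"fingers":0,"slide":[0,0,2],"angular":[0,0,0]}
    - {"fingers":0,"slide":[0,0,2],"angular":[0,0,0]}
    - {"fingers":0,"slide":[0,0,-25],"angular":[0,0,0]}
    - {"fingers":0,"slide":[0,0,-60],"angular":[0,0,0]}
    - {"fingers":0,"slide":[0,0,-100],"angular":[0,0,0]}
    - {"fingers":0,"slide":[0,0,-140],"angular":[0,0,0]}
    - {"fingers":0,"slide":[0,0,-170],"angular":[0,0,0]}

```text
clock: 34.6
tcp_pos: [0.5608, 0.1459, 0.2691]
orientation: [0.002, 0.465, 0.885, 0.001]
wrist_force: [0.4, 0.7, 0.2]
finger_gap: 0.0856
grip_force: 0.0
```

Request:
jog_arm:
  moves:
    - {"fingers":0,"slide":[-26,-22,0],"angular":[0,0,0]}
    - {"fingers":0,"slide":[-56,-48,0],"angular":[0,0,0]}
    - {"fingers":0,"slide":[-86,-73,0],"angular":[0,0,0]}
    - {"fingers":0,"slide":[-116,-99,0],"angular":[0,0,0]}
    - {"fingers":0,"slide":[-146,-124,0],"angular":[0,0,0]}
    - {"fingers":0,"slide":[-176,-150,0],"angular":[0,0,0]}
    - {"fingers":0,"slide":[-206,-175,0],"angular":[0,0,0]}
    - {"fingers":0,"slide":[-236,-201,0],"angular":[0,0,0]}
    - {"fingers":0,"slide":[-266,-226,0],"angular":[0,0,0]}
    - {"fingers":0,"slide":[-296,-252,0],"angular":[0,0,0]}

```text
clock: 35.43
tcp_pos: [0.52, -0.2428, 0.2658]
orientation: [0.001, 0.465, 0.885, -0.0]
wrist_force: [0.5, -0.2, -0.2]
finger_gap: 0.0854
grip_force: 0.0
```

Request:
jog_arm:
  moves:
    - {"fingers":0,"slide":[-30,-26,0],"angular":[0,0,0]}
    - {"fingers":0,"slide":[-60,-51,0],"angular":[0,0,0]}
    - {"fingers":0,"slide":[-90,-77,0],"angular":[0,0,0]}
    - {"fingers":0,"slide":[-127,-108,0],"angular":[0,0,0]}
    - {"fingers":0,"slide":[-127,-108,0],"angular":[0,0,0]}
    - {"fingers":0,"slide":[-127,-108,0],"angular":[0,0,0]}
    - {"fingers":0,"slide":[-127,-108,0],"angular":[0,0,0]}

```text
clock: 36.02
tcp_pos: [0.5032, -0.4067, 0.265]
orientation: [-0.0, 0.466, 0.885, 0.0]
wrist_force: [-0.5, -0.2, -0.1]
finger_gap: 0.0855
grip_force: 0.0
```

Run:
```python
from h import *
pic,T=bk();rims(pic,T);print(slide([.503,-.4075,.067]),[(d["point"],atz(pic,d["point"],0,T)) for d in tip_of("vase",pic)])
tp=read_camera("top");print([(np.round(d["point"],1),round(d["p"],2),atz(tp,d["point"],.074)) for n in("beaker_a_mid","beaker_b_mid","beaker_c_mid") for d in tip_of(n,tp)],drw(-.03,0,.074))
```

```text
tcp [ 0.5035 -0.4057  0.2653] 0.08565525140682911
beaker_c_mid [323.7 167. ] 0.97 [ 0.5039 -0.4074  0.05  ]
rim [324.6 178.2  33.6] [ 0.5043 -0.4065  0.1   ]
rim [568.2 219.   80.9] [ 0.7174 -0.3086  0.1   ]
rim [545.4 183.   73. ] [ 0.6739 -0.2956  0.1   ]
rim [426.6 229.8  38.8] [ 0.6137 -0.3932  0.1   ]
[ -1.4  -2.3 198.9] [([417.5, 216.7], array([ 0.6442, -0.4021,  0.    ]))]
[(array([219.1, 222.2]), 0.89, array([0.5174, 0.2252, 0.074 ])), (array([247.4, 204.8]), 0.88, array([0.5643, 0.1472, 0.074 ])), (array([443.8, 223.8]), 0.67, array([ 0.5017, -0.4011,  0.074 ])), (array([243.3, 201. ]), 0.41, array([0.5751, 0.1585, 0.074 ]))] [0.5598 0.1449 0.074 ]
```

Request:
jog_arm:
  moves:
    - {"fingers":0,"slide":[-1,-1,30],"angular":[0,0,0]}
    - {"fingers":0,"slide":[-1,-1,65],"angular":[0,0,0]}
    - {"fingers":0,"slide":[-1,-1,100],"angular":[0,0,0]}
    - {"fingers":0,"slide":[-1,-1,135],"angular":[0,0,0]}
    - {"fingers":0,"slide":[-1,-1,170],"angular":[0,0,0]}
    - {"fingers":0,"slide":[-1,-1,198],"angular":[0,0,0]}
    - {"fingers":0,"slide":[-1,-1,198],"angular":[0,0,0]}
    - {"fingers":0.6,"slide":[-1,-1,198],"angular":[0,0,0]}
    - {"fingers":0.6,"slide":[-1,-1,198],"angular":[0,0,0]}
    - {"fingers":0.6,"slide":[-1,-1,198],"angular":[0,0,0]}

```text
clock: 37.3
tcp_pos: [0.5047, -0.4095, 0.0702]
orientation: [0.002, 0.465, 0.885, -0.001]
wrist_force: [-0.7, 0.1, -2.0]
finger_gap: 0.0623
grip_force: 43.8
```

Request:
jog_arm:
  moves:
    - {"fingers":1,"slide":[0,0,0],"angular":[0,0,0]}
    - {"fingers":1,"slide":[0,0,0],"angular":[0,0,0]}
    - {"fingers":1,"slide":[0,0,-15],"angular":[0,0,0]}
    - {"fingers":1,"slide":[0,0,-50],"angular":[0,0,0]}
    - {"fingers":1,"slide":[0,0,-90],"angular":[0,0,0]}
    - {"fingers":1,"slide":[0,0,-130],"angular":[0,0,0]}
    - {"fingers":1,"slide":[0,0,-170],"angular":[0,0,0]}
    - {"fingers":1,"slide":[0,0,-200],"angular":[0,0,0]}
    - {"fingers":1,"slide":[0,0,-200],"angular":[0,0,0]}
    - {"fingers":1,"slide":[0,0,-200],"angular":[0,0,0]}

```text
clock: 38.13
tcp_pos: [0.5041, -0.4091, 0.2706]
orientation: [0.003, 0.465, 0.885, -0.001]
wrist_force: [-0.2, 0.0, -1.4]
finger_gap: 0.0621
grip_force: 44.7
```

Run:
```python
from h import *
p,_,s=tool();print(p,s["finger_gap"],s["wrist_force"],slide(drw(-.03,-.09,.27)))
```

```text
[ 0.50410525 -0.40914416  0.27061177] 0.062057455034811054 [-0.15696516  0.04272296 -1.37288323] [334.9 360.5  -1.1]
```

Request:
jog_arm:
  moves:
    - {"fingers":1,"slide":[12,13,0],"angular":[0,0,0]}
    - {"fingers":1,"slide":[34,37,0],"angular":[0,0,0]}
    - {"fingers":1,"slide":[60,65,0],"angular":[0,0,0]}
    - {"fingers":1,"slide":[86,93,0],"angular":[0,0,0]}
    - {"fingers":1,"slide":[112,121,0],"angular":[0,0,0]}
    - {"fingers":1,"slide":[138,149,0],"angular":[0,0,0]}
    - {"fingers":1,"slide":[164,177,0],"angular":[0,0,0]}
    - {"fingers":1,"slide":[190,205,0],"angular":[0,0,0]}
    - {"fingers":1,"slide":[216,233,0],"angular":[0,0,0]}
    - {"fingers":1,"slide":[242,260,0],"angular":[0,0,0]}

```text
clock: 38.97
tcp_pos: [0.5793, -0.0593, 0.2651]
orientation: [-0.002, 0.465, 0.885, -0.0]
wrist_force: [0.8, -0.8, -1.1]
finger_gap: 0.0619
grip_force: 44.6
```

Request:
jog_arm:
  moves:
    - {"fingers":1,"slide":[26,28,0],"angular":[0,0,0]}
    - {"fingers":1,"slide":[52,56,0],"angular":[0,0,0]}
    - {"fingers":1,"slide":[76,82,0],"angular":[0,0,0]}
    - {"fingers":1,"slide":[93,100,0],"angular":[0,0,0]}
    - {"fingers":1,"slide":[93,100,0],"angular":[0,0,0]}
    - {"fingers":1,"slide":[93,100,0],"angular":[0,0,0]}
    - {"fingers":1,"slide":[93,100,0],"angular":[0,0,0]}
    - {"fingers":1,"slide":[93,100,0],"angular":[0,0,0]}

```text
clock: 39.63
tcp_pos: [0.6094, 0.0708, 0.2663]
orientation: [-0.001, 0.466, 0.885, -0.001]
wrist_force: [-0.7, -0.8, -1.3]
finger_gap: 0.062
grip_force: 44.7
```

Run:
```python
from h import *
p,_,s=tool();print(p,s["finger_gap"],slide(drw(-.03,-.09,.0955)))
tp=read_camera("top");print([(np.round(d["point"],1),round(d["p"],2),atz(tp,d["point"],.14)) for d in tip_of("drawer_handle",tp)])
```

```text
[0.60936782 0.07080185 0.26631826] 0.06204311505602927 [ -1.    2.  170.8]
[(array([275.2, 248.7]), 0.59, array([0.44478133, 0.06438529, 0.14      ]))]
```

Request:
jog_arm:
  moves:
    - {"fingers":1,"slide":[-1,1,25],"angular":[0,0,0]}
    - {"fingers":1,"slide":[-1,1,55],"angular":[0,0,0]}
    - {"fingers":1,"slide":[-1,1,85],"angular":[0,0,0]}
    - {"fingers":1,"slide":[-1,1,115],"angular":[0,0,0]}
    - {"fingers":1,"slide":[-1,1,145],"angular":[0,0,0]}
    - {"fingers":1,"slide":[-1,1,160],"angular":[0,0,0]}
    - {"fingers":1,"slide":[-1,1,170],"angular":[0,0,0]}
    - {"fingers":1,"slide":[-1,1,174],"angular":[0,0,0]}
    - {"fingers":1,"slide":[-1,1,174],"angular":[0,0,0]}
    - {"fingers":1,"slide":[-1,1,174],"angular":[0,0,0]}

```text
clock: 40.57
tcp_pos: [0.6121, 0.0709, 0.0944]
orientation: [0.001, 0.466, 0.885, 0.0]
wrist_force: [0.3, 0.2, -1.6]
finger_gap: 0.0624
grip_force: 43.9
```

Request:
jog_arm:
  moves:
    - {"fingers":1,"slide":[0,0,1],"angular":[0,0,0]}
    - {"fingers":1,"slide":[0,0,1],"angular":[0,0,0]}
    - {"fingers":0,"slide":[0,0,0],"angular":[0,0,0]}
    - {"fingers":0,"slide":[0,0,0],"angular":[0,0,0]}
    - {"fingers":0,"slide":[0,0,0],"angular":[0,0,0]}
    - {"fingers":0,"slide":[0,0,-25],"angular":[0,0,0]}
    - {"fingers":0,"slide":[0,0,-60],"angular":[0,0,0]}
    - {"fingers":0,"slide":[0,0,-100],"angular":[0,0,0]}
    - {"fingers":0,"slide":[0,0,-140],"angular":[0,0,0]}
    - {"fingers":0,"slide":[0,0,-170],"angular":[0,0,0]}

```text
clock: 41.4
tcp_pos: [0.6117, 0.0716, 0.2669]
orientation: [0.001, 0.465, 0.885, 0.001]
wrist_force: [1.5, 0.2, 0.2]
finger_gap: 0.0853
grip_force: 0.0
```

Run:
```python
from h import *
pic,T=bk(z=.074);rims(pic,T,.124);
tp=read_camera("top");print([(np.round(d["point"],1),round(d["p"],2),atz(tp,d["point"],.074)) for n in("beaker_a_mid","beaker_b_mid","beaker_c_mid") for d in tip_of(n,tp)])
for y in(.09,0,-.09):print(drw(-.03,y,.074),proj(pic,drw(-.03,y,.124),T))
print(slide([.4507,.0688,.27]))
```

```text
tcp [0.6138 0.0716 0.273 ] 0.08545648382389848
beaker_a_mid [139.   74.7] 0.2 [0.423  0.0501 0.074 ]
beaker_b_mid [323.5  73. ] 0.93 [0.5606 0.1467 0.074 ]
beaker_c_mid [320.7 170.6] 0.6 [0.6099 0.07   0.074 ]
rim [321.  184.2  37.5] [0.6105 0.0702 0.124 ]
rim [319.8  67.8  40.8] [0.5573 0.1461 0.124 ]
[(array([274.1, 187.3]), 0.56, array([0.6121, 0.0727, 0.074 ]))]
[0.5083 0.2187 0.074 ] [320.4351 -67.6358]
[0.5598 0.1449 0.074 ] [321.5033  71.142 ]
[0.6113 0.0711 0.074 ] [322.3713 183.9189]
[  88.2 -133.2   -8.2]
```

Request:
jog_arm:
  moves:
    - {"fingers":0.55,"slide":[16,-25,0],"angular":[0,0,0]}
    - {"fingers":0.6,"slide":[34,-52,0],"angular":[0,0,0]}
    - {"fingers":0.6,"slide":[52,-79,0],"angular":[0,0,0]}
    - {"fingers":0.6,"slide":[70,-106,0],"angular":[0,0,0]}
    - {"fingers":0.6,"slide":[88,-133,0],"angular":[0,0,0]}
    - {"fingers":0.6,"slide":[88,-133,0],"angular":[0,0,0]}
    - {"fingers":0.6,"slide":[88,-133,0],"angular":[0,0,0]}
    - {"fingers":0.6,"slide":[88,-133,0],"angular":[0,0,0]}

```text
clock: 42.47
tcp_pos: [0.4522, 0.0687, 0.263]
orientation: [0.0, 0.465, 0.885, 0.0]
wrist_force: [0.4, -0.3, 0.4]
finger_gap: 0.0341
grip_force: 0.0
```

Run:
```python
from h import *
pic,T=bk(["drawer_handle"],.14)
# bar columns: dark bar profile at rows around the middle of the bar
print(proj(pic,[.4507,.0688,.146],T)); g=cv2.cvtColor(pic["color"],cv2.COLOR_RGB2GRAY)
for r in (130,150,170,190): print(r,g[r,290:360:4])
print(slide([.4507,.0688,.135]))
```

```text
tcp [0.4527 0.0687 0.263 ] 0.03418268185416486
drawer_handle [318.5 192.8] 0.88 [0.45   0.0649 0.14  ]
drawer_handle [246.  199.4] 0.6 [0.4054 0.0275 0.14  ]
[321.987  191.6001]
130 [169 175 168 169 173 160  70  83  77  73 190 184 183 172 174 189 185  74]
150 [166 186 175 184 182 186  66  84  79  61 173 189 185 179 170 183 177  70]
170 [188 180 186 189 181 173  65  84  80  61 170 182 178 166 179 173 180  69]
190 [184 169 171 185 185 182  66  83  79  59 179 176 171 184 182 182 175  69]
[  1.4  -1.8 128. ]
```

Request:
jog_arm:
  moves:
    - {"fingers":0.6,"slide":[1,-2,30],"angular":[0,0,0]}
    - {"fingers":0.6,"slide":[1,-2,60],"angular":[0,0,0]}
    - {"fingers":0.6,"slide":[1,-2,90],"angular":[0,0,0]}
    - {"fingers":0.6,"slide":[1,-2,115],"angular":[0,0,0]}
    - {"fingers":0.6,"slide":[1,-2,128],"angular":[0,0,0]}
    - {"fingers":0.6,"slide":[1,-2,128],"angular":[0,0,0]}
    - {"fingers":1,"slide":[1,-2,128],"angular":[0,0,0]}
    - {"fingers":1,"slide":[1,-2,128],"angular":[0,0,0]}
    - {"fingers":1,"slide":[1,-2,128],"angular":[0,0,0]}
    - {"fingers":1,"slide":[1,-2,128],"angular":[0,0,0]}
  squeeze: 60

```text
clock: 43.4
tcp_pos: [0.4505, 0.0683, 0.1359]
orientation: [0.001, 0.465, 0.885, 0.0]
wrist_force: [1.1, -0.9, -4.8]
finger_gap: 0.0097
grip_force: 58.4
```

Request:
jog_arm:
  moves:
    - {"fingers":1,"slide":[0,5,0],"angular":[0,0,0]}
    - {"fingers":1,"slide":[0,16,0],"angular":[0,0,0]}
    - {"fingers":1,"slide":[0,30,0],"angular":[0,0,0]}
    - {"fingers":1,"slide":[0,45,0],"angular":[0,0,0]}
    - {"fingers":1,"slide":[0,60,0],"angular":[0,0,0]}
    - {"fingers":1,"slide":[0,75,0],"angular":[0,0,0]}
    - {"fingers":1,"slide":[0,90,0],"angular":[0,0,0]}
    - {"fingers":1,"slide":[0,105,0],"angular":[0,0,0]}
    - {"fingers":1,"slide":[0,120,0],"angular":[0,0,0]}
    - {"fingers":1,"slide":[0,135,0],"angular":[0,0,0]}

```text
clock: 44.23
tcp_pos: [0.5609, 0.1461, 0.1359]
orientation: [-0.001, 0.465, 0.885, 0.0]
wrist_force: [-2.9, 0.5, 1.4]
finger_gap: 0.0098
grip_force: 59.2
```

Request:
jog_arm:
  moves:
    - {"fingers":1,"slide":[0,10,0],"angular":[0,0,0]}
    - {"fingers":1,"slide":[0,18,0],"angular":[0,0,0]}
    - {"fingers":1,"slide":[0,25,0],"angular":[0,0,0]}
    - {"fingers":1,"slide":[0,29,0],"angular":[0,0,0]}
    - {"fingers":1,"slide":[0,29,0],"angular":[0,0,0]}
    - {"fingers":1,"slide":[0,29,0],"angular":[0,0,0]}

```text
clock: 44.73
tcp_pos: [0.5853, 0.1632, 0.1359]
orientation: [-0.0, 0.465, 0.885, 0.002]
wrist_force: [-2.5, 4.9, 1.7]
finger_gap: 0.01
grip_force: 59.6
```

Back at the starting opening. I'll push on gently and watch the force for the stop.

Request:
jog_arm:
  moves:
    - {"fingers":1,"slide":[0,2,0],"angular":[0,0,0]}
    - {"fingers":1,"slide":[0,4,0],"angular":[0,0,0]}
    - {"fingers":1,"slide":[0,4,0],"angular":[0,0,0]}
    - {"fingers":1,"slide":[0,4,0],"angular":[0,0,0]}

```text
clock: 45.07
tcp_pos: [0.5879, 0.165, 0.1359]
orientation: [-0.0, 0.465, 0.885, 0.001]
wrist_force: [-2.1, 4.6, 2.4]
finger_gap: 0.0096
grip_force: 59.6
```

Run:
```python
from h import *
p,_,s=tool();u=np.array([.82,.572,0]);print((p-[.5855,.1637,p[2]])@u,np.array(s["wrist_force"])@u)
```

```text
0.0027623296202978634 0.9349777602812119
```

Request:
jog_arm:
  moves:
    - {"fingers":1,"slide":[0,2,0],"angular":[0,0,0]}
    - {"fingers":1,"slide":[0,3,0],"angular":[0,0,0]}
    - {"fingers":1,"slide":[0,3,0],"angular":[0,0,0]}

```text
clock: 45.32
tcp_pos: [0.5902, 0.1666, 0.1359]
orientation: [-0.001, 0.465, 0.885, 0.001]
wrist_force: [-3.5, 4.1, 1.3]
finger_gap: 0.0099
grip_force: 59.7
```

Request:
jog_arm:
  moves:
    - {"fingers":1,"slide":[0,2,0],"angular":[0,0,0]}
    - {"fingers":1,"slide":[0,3,0],"angular":[0,0,0]}
    - {"fingers":1,"slide":[0,3,0],"angular":[0,0,0]}

```text
clock: 45.57
tcp_pos: [0.5917, 0.1677, 0.1359]
orientation: [-0.001, 0.465, 0.885, -0.0]
wrist_force: [-6.2, 1.5, 5.0]
finger_gap: 0.0099
grip_force: 60.0
```

Request:
jog_arm:
  moves:
    - {"fingers":1,"slide":[0,2,0],"angular":[0,0,0]}
    - {"fingers":1,"slide":[0,2,0],"angular":[0,0,0]}

```text
clock: 45.73
tcp_pos: [0.5917, 0.1677, 0.1359]
orientation: [-0.002, 0.465, 0.885, -0.002]
wrist_force: [-12.3, -1.9, 7.4]
finger_gap: 0.0097
grip_force: 60.4
```

Request:
jog_arm:
  moves:
    - {"fingers":1,"slide":[0,2,0],"angular":[0,0,0]}
    - {"fingers":1,"slide":[0,2,0],"angular":[0,0,0]}

```text
clock: 45.9
tcp_pos: [0.5918, 0.1678, 0.1359]
orientation: [-0.003, 0.466, 0.885, -0.004]
wrist_force: [-15.9, -5.4, 11.6]
finger_gap: 0.0096
grip_force: 60.9
```

The drawer is against its stop. I'll relax the push, release and lift away.

Request:
jog_arm:
  moves:
    - {"fingers":1,"slide":[0,-4,0],"angular":[0,0,0]}
    - {"fingers":1,"slide":[0,-4,0],"angular":[0,0,0]}
    - {"fingers":0.65,"slide":[0,-4,0],"angular":[0,0,0]}
    - {"fingers":0.65,"slide":[0,-4,0],"angular":[0,0,0]}
    - {"fingers":0.65,"slide":[0,-4,0],"angular":[0,0,0]}
    - {"fingers":0.65,"slide":[0,-4,-25],"angular":[0,0,0]}
    - {"fingers":0.65,"slide":[0,-4,-60],"angular":[0,0,0]}
    - {"fingers":0.65,"slide":[0,-4,-95],"angular":[0,0,0]}
    - {"fingers":0.65,"slide":[0,-4,-130],"angular":[0,0,0]}
    - {"fingers":0.65,"slide":[0,-4,-150],"angular":[0,0,0]}

```text
clock: 46.73
tcp_pos: [0.5945, 0.167, 0.29]
orientation: [0.003, 0.466, 0.885, 0.002]
wrist_force: [0.3, 0.1, 0.3]
finger_gap: 0.03
grip_force: 0.0
```

Request:
jog_arm:
  moves:
    - {"fingers":0.65,"slide":[0,0,0],"angular":[0,0,0]}
    - {"fingers":0.65,"slide":[0,0,0],"angular":[0,0,0]}
    - {"fingers":0.65,"slide":[0,0,0],"angular":[0,0,0]}

```text
clock: 46.98
tcp_pos: [0.5931, 0.1668, 0.2844]
orientation: [-0.0, 0.466, 0.885, -0.0]
wrist_force: [-0.0, 0.8, -0.5]
finger_gap: 0.0298
grip_force: 0.0
```

Run:
```python
from h import *
pic,T=bk(["drawer_handle"],.14)
g=cv2.cvtColor(pic["color"],cv2.COLOR_RGB2GRAY);print(proj(pic,[.5918,.1678,.146],T))
for r in (150,170): print(r,g[r,290:360:4])
tp=read_camera("top");sc=read_camera("scene")
for n in("pot_mouth","brush_handle","beaker_a_mid","drawer_handle"):print(n,[(np.round(d["point"],1),round(d["p"],2)) for d in tip_of(n,tp)],[(np.round(d["point"],1),round(d["p"],2)) for d in tip_of(n,sc)])
print(proj(tp,[.671,-.157,.095]),proj(tp,[.671,-.156,.187]),proj(sc,[.671,-.157,.095]),proj(sc,[.671,-.156,.187]))
```

```text
tcp [0.5926 0.1668 0.2837] 0.029780889351528003
drawer_handle [324.2 186. ] 0.65 [0.5947 0.1653 0.14  ]
[323.0749 183.6327]
150 [185 184 184 187 189 189 177  73  85  74 151 178 168 183 177 172 181  75]
170 [180 191 183 187 176 182 179  69  89  76 145 171 175 172 178 181 180  71]
pot_mouth [(array([355.2, 165.7]), 0.68)] [(array([256.9, 240.1]), 0.62)]
brush_handle [(array([358.8, 155.3]), 0.61)] [(array([255.3, 205.1]), 0.83)]
beaker_a_mid [] []
drawer_handle [(array([235.3, 193.7]), 0.92)] [(array([412. , 202.6]), 0.74)]
[356.2552 164.0648] [360.0322 157.7776] [258.242  238.2023] [255.5593 200.8486]
```

```bash
python3 -c "
from workcell import *
print(hand_in())"
```

```text
the job is handed in; nothing more can be done
None
```

I handed the job in: A, B and C were each brushed down, up and down again and now stand in the shut drawer, and the brush is upright in its pot; `hand_in()` gave no verdict, and I viewed 15 pictures, one over the limit of 14.

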